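Change over the light-curing station

TASK

Change over the bench's light-curing station, whose lamp is on over cured pallets: stand every pallet waiting on the scorched soldering board flat in a bay on the open side of the swing table, slide the lamp switch fully off, then lift the sprung index plunger by its knob, swing the table half a turn so that the fresh pallets are under the lamp, and let the plunger drop fully home in its other hole. Then slide the lamp switch fully on again, and stand every cured pallet, which has come out from under the lamp, flat on the soldering board. The lamp must be off whenever the table is away from its two locked positions, and the jar, the tin and the loupe must be left alone.

Things in the scene. Friction and masses are not known exactly. Their poses are not given: they have to be found in the camera images.
- table_axis (a point): light-curing station, fixed: white round base, aluminium swing table of 236 mm diameter on it, lamp hood over the far half, low white console in front. Point: on the table's vertical axis at the table's top face, 58 mm above the bench. Its axes are the station's: x from console to hood, y to the left seen from the console, z up
- hood (a point): middle of the lamp hood's top, 84 mm above the table's face (cooling fins to 90 mm); station axes. The hood is 132 mm (x) by 120 mm (y) and 22 mm thick, on a column at the back. No need to reach under it
- table (a joint): turn of the swing table in rad, counter-clockwise from above: 0 at the start (locked), 3.14 in the other hole; stops at -0.1 and 3.24, so its knob goes round by the console side from the station's left to its right. Turns only while the plunger is lifted, then lightly (under 0.3 N m). A steel light shield 120 mm wide and 54 mm high stands across its middle and parts side A from side B
- side_a (a point): middle of side A on the table's top face, 58 mm from the axis; turns with the table. x points to the axis, y across, z up. Faces the console and empty at the start. Two bays, centred 32 mm either way along y from here, each 59 mm (y) by 74 mm (x), framed by ribs 4 mm high (limits x -37 to 37, y 2 to 61 and -61 to -2 mm). A pallet fits with its fin along x
- side_b (a point): middle of side B on the table's top face, 58 mm from the axis beyond the shield; axes parallel to side_a's, bays like side A's. Under the lamp at the start with the cured pallets, at the console side after the half turn
- plunger_knob (a point): middle of the index plunger's round black knob, 22 mm diameter, 22 mm high, its underside 28 mm above the table's face when home. It stands on the table 98 mm from the axis, in line with the shield: at the station's left (+y) at the start, at its right after the half turn, where the black foot of the bench lamp stands 80 mm or more beyond it
- plunger (a joint): lift of the plunger in m: 0 home in a hole, 0.020 at most; its spring presses down with 5 N (home) to 9 N (fully lifted). The pin is out of its hole when lifted 14 mm or more (lift it 15 to 18). Let go away from a hole it rests on the ring, about 14 mm up; let go within about 0.03 rad of a hole it drops in and locks the table
- lamp_switch (a joint): slide of the lamp switch in m: 0 = off (right end, station -y), 0.014 = on (left end, station +y, marked by a white dot). A detent in the middle throws it to the nearer end; 4 to 6 N push it across
- switch_ridge (a point): middle of the lamp switch's small black ridge, set in the console's flat top (36 mm above the bench; 15 mm or more clear in front of the table's rim): 18 mm long along station x, 6 mm wide along y (the way it slides), its top 43 mm above the bench. Moves with the switch
- wait_1_mid (a point): waiting pallet (may be absent), on the soldering board at the start: aluminium plate 66 x 48 x 6 mm with four small enamelled pendants (under 3 mm high) and an upright black grip fin in the middle, 34 mm long along x (the pallet's long way), 10 mm thick along y, 6 to 42 mm above the underside; about 0.14 kg. Point: middle of the pallet, 21 mm above its underside; z up
- wait_2_mid (a point): waiting pallet (may be absent), same as wait_1, on the soldering board at the start. Point: middle of the pallet, 21 mm above its underside; x along the fin, z up
- done_1_mid (a point): cured pallet (may be absent), same kind as wait_1, on side B under the lamp at the start, fin along station x. Point: middle of the pallet, 21 mm above its underside; x along the fin, z up
- done_2_mid (a point): cured pallet (may be absent), like done_1, in the other bay of side B at the start. Point: middle of the pallet, 21 mm above its underside; x along the fin, z up
- board_top (a point): middle of the top face of the scorched beige soldering board, 164 mm (x) by 100 mm (y), 24 mm thick, fixed right of the station; z up. Room for two pallets, fin along the board's y, 40 mm either way along x from here
- salve_tin: round flat tin with a green lid, 65 mm diameter, 25 mm high, bystander; origin at its underside
- pickle_jar: small white glass jar with a tin lid, 48 mm diameter, 51 mm high, bystander; origin at its underside
- loupe: black eye loupe, 34 mm diameter, 29 mm high, bystander; origin at its underside
- wait_1: the pallet of wait_1_mid; origin in the middle of its underside
- wait_2: the pallet of wait_2_mid; origin in the middle of its underside
- done_1: the pallet of done_1_mid; origin in the middle of its underside
- done_2: the pallet of done_2_mid; origin in the middle of its underside

How it is judged:
By the outcome, as a careful person would: the job done as asked, in the order asked, and still so for the second after the job is handed in, with the robot touching nothing.
Of wait_1, wait_2 only 1 to 2 are there at a start; the rules pass over those that are not, and their reading is None.
Of done_1, done_2 only 1 to 2 are there at a start; the rules pass over those that are not, and their reading is None.
At some moment in a run one of done_1, done_2 may be knocked a few centimetres aside while the robot is not near it.
Once in a run the grip may slacken for a moment while it holds something.
It also fails if it takes over 210 s, if anything falls off the work surface, if the arm or the gripper's body presses on something with over 40 N, if the wrist force passes 120 N, or if a joint passes its speed limit or range.

ROBOT

A 6-joint arm with a two-finger parallel gripper is mounted at the origin on a cart in front of the work surface, level with it; the furniture and walls round the work are solid. World frame = base frame: x ahead of the robot, y to its left, z up, the work surface at z = 0. Lengths are in mm, angles in rad, forces in N, time in s.
With the tool pointing down it reaches from about 350 to 775 mm from the base axis. Payload 5.5 kg.
Tool frame: the origin (TCP) lies between the finger pads; the fingertips stand 17 mm ahead of it and the grasp point (between the pads) lies 2 mm behind it (arm.tip_extent is the distance from the TCP to the fingertips, in mm); z points along the fingers, y is the line along which they close (so a half turn about z gives the same grasp; the last joint's range is limited). The gripper opens to 85 mm and grips with 20 to 120 N. Pads are 22 mm wide; open, the fingers measure 114 mm over their backs; the gripper's body (76 mm by 85 mm) begins 54 mm behind the grasp point. The pads swing forward as they close: fully open they stand 13 mm farther back than shut.
Start: joints at [-0.14, 0.313, 0.046, 1.304, 0, 1.431], TCP at [575.039, -0.015, 248.323] pointing down, gripper open.
Joint ranges: [-2.76, 2.76], [-0.86, 1.69], [-1.03, 1.26], [-2.2, 2.34], [-1.47, 1.5], [-3.14, 3.14]. Speed limits (rad/s): [2.57, 2.57, 3.14, 3.14, 3.14, 3.14].

INTERFACE

Orientations are given as a unit quaternion [x, y, z, w].
In Python, from bench import arm gives the robot as it stands.
- The arm moves only by the tool play_rows, never from a script. Its argument "motion" is a list of rows, each a list of 3 entries, a list of its own where there are three numbers: the shift along the tool's x, y, z in m, then the turn, a rotation vector about the tool's x, y, z in rad, then the finger opening in m, from 0 to 0.0854. A call has 1 to 5 rows; each row shifts and turns the commanded pose from where the row before left it, along the tool's axes as they then stand; what a row does not reach is not made up. A row lasts 1/12 s, in which the tool goes at most 41.7 mm and 7.16 degrees, less where a joint would pass 70% of its speed; a pose out of reach is approached as far as the arm can. A call with a gripper value outside its range is refused whole. The fingers move at their own pace and stop on an object; the grip force is fixed at half the most. Time passes only in rows, so rows that do not move let the fingers close. It gives the time, the measured TCP pose, the force, the opening and the grip force at its end, in the units of the state.
- arm.sense(): the state, without advancing time (a new reading comes with each control period).
- arm.capture(name): name is "scene" or "side" or "wrist"; returns the picture (480x640x3 uint8, red, green, blue); there is no depth.
- arm.camera_model(name): a dict with "fx", "fy", "cx", "cy" (pixels), "view" (4x4, takes a point from world to camera coordinates). Camera axes: x right, y down, z forward; pixel columns grow to the right and rows downward; lengths in mm; the calibration is good to about 2 mm. The wrist camera is an equidistant fisheye: a pixel r from the principal point sees the ray r / f radians off the axis. A picture is of the moment at which its call begins: read the wrist's pose just before it. camera_model takes no time and is no camera call; for the wrist camera it gives the pose at the moment of the call.
- arm.finish_job(): hands the job in; it is judged then, once.
The state is a dict: "time_s": time; "joint_pos": joint angles; "qd": joint speeds; "joint_efforts": joint torques, N m; "eef_pos": TCP position; "orientation": TCP orientation; "ft_force": force on the tool from outside, world axes, zero at the start; "moment": the same for the moment, N m; "grip_width": opening from 0.0 (shut) to 1.0 (fully open); "finger_force": force on a finger pad.
Only numpy, scipy, OpenCV 4.12 (cv2) and the standard library are available. Lean on these libraries where they do the work, as an engineer would, in place of code of your own. Each camera call takes 0.05 s, during which the arm holds its last target. There are 200 camera calls.

## Working session

There is one attempt and no reset: what is moved stays moved. The work goes in short steps, Python scripts to look and compute and a tool call to move; the robot and the scene stay as the last step left them, time stands still between calls to the robot, and variables do not carry over. Pictures are saved under pics/ and viewed, at most 14 in all, crops included, and the job is handed in when it is done.

Besides the shell and the picture viewer there is one more tool, called after ">>>" by a JSON object that holds its "api" and its "payload", one argument or row to a line. play_rows: Moves the arm, as the interface text tells. Its arguments: {"type":"object","properties":{"motion":{"type":"array","items":{"type":"array"}}},"required":["motion"]}

```bash
ls; mkdir -p pics
python3 - <<'E'
from bench import arm
import cv2
s=arm.sense(); print(s['time_s'],s['eef_pos'],s['orientation'],s['grip_width'])
for n in ("scene","side","wrist"):
    m=arm.camera_model(n); print(n,{k:m[k] for k in("fx","fy","cx","cy")}); print(m["view"])
    cv2.imwrite(f"pics/{n}0.png",arm.capture(n)[:,:,::-1])
E
```

```text
pics
0.0 [5.74529377e+02 5.21728325e-02 2.47402667e+02] [ 7.07105178e-01  7.07107813e-01 -5.54105450e-04 -7.08239823e-04] 0.9997971283083263
scene {'fx': 489.0019403513871, 'fy': 489.0019403513871, 'cx': 318.8549523410748, 'cy': 247.24743514553361}
[[-8.74521826e-01 -4.84961574e-01 -4.88350057e-03  5.04425771e+02]
 [-3.38114677e-01  6.16872683e-01 -7.10736631e-01  2.63749579e+02]
 [ 3.47692453e-01 -6.19903513e-01 -7.03441251e-01  7.73242308e+02]
 [ 0.00000000e+00  0.00000000e+00  0.00000000e+00  1.00000000e+00]]
side {'fx': 558.5199027080388, 'fy': 558.5199027080388, 'cx': 313.62138269158163, 'cy': 246.3937228844902}
[[ 9.98618777e-01 -5.15760635e-02  1.00223484e-02 -5.43217639e+02]
 [-1.79242124e-02 -5.13731740e-01 -8.57763616e-01  9.02151011e+01]
 [ 4.93888692e-02  8.56399211e-01 -5.13946623e-01  1.01317772e+03]
 [ 0.00000000e+00  0.00000000e+00  0.00000000e+00  1.00000000e+00]]
wrist {'fx': 371.64829954431775, 'fy': 371.64829954431775, 'cx': 319.01374507742685, 'cy': 236.2482940886664}
[[ 9.99998473e-01  1.00973979e-03 -1.42611347e-03 -5.74526839e+02]
 [ 1.41205331e-03 -9.47711393e-01  3.19125558e-01 -4.32127215e+01]
 [-1.02931022e-03 -3.19127084e-01 -9.47711372e-01  3.80879170e+02]
 [ 0.00000000e+00  0.00000000e+00  0.00000000e+00  1.00000000e+00]]
```

View pics/scene0.png

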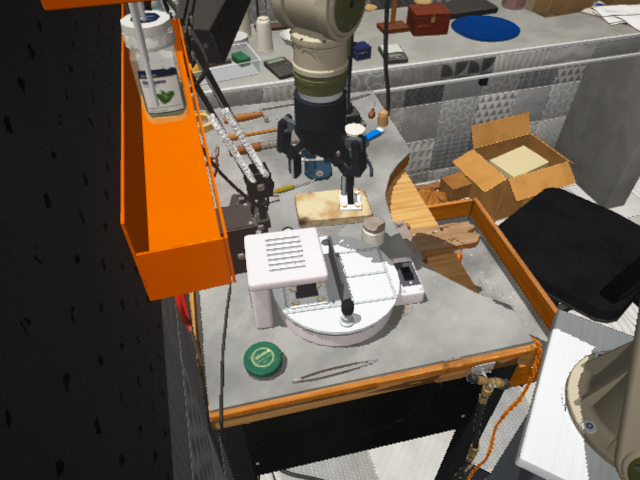

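View pics/side0.png

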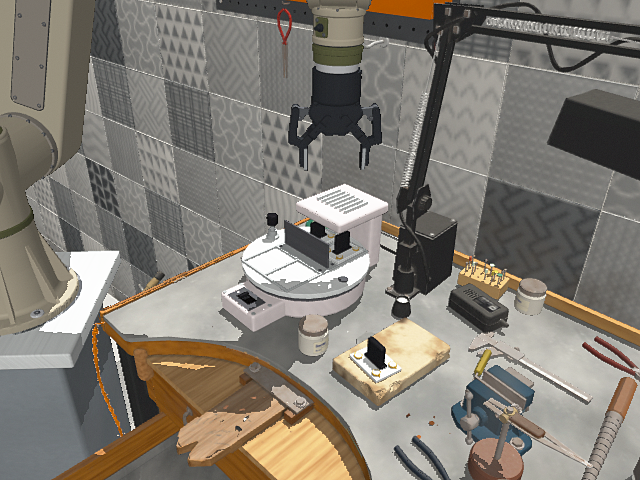

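View pics/wrist0.png

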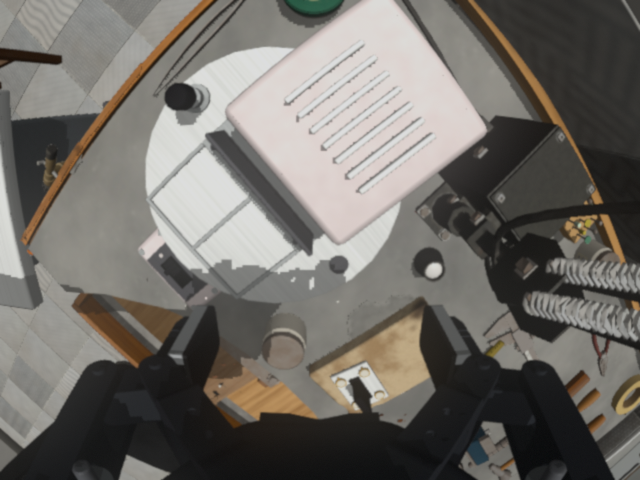

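```bash
cat > h.py <<'E'
import numpy as np, cv2
from bench import arm
def ray(m,px):
    px=np.atleast_2d(np.array(px,float)); V=np.array(m["view"]); R,t=V[:3,:3],V[:3,3]
    a=(px-[m["cx"],m["cy"]])/[m["fx"],m["fy"]]
    if m.get("fish"):
        r=np.linalg.norm(a,axis=1,keepdims=True); d=np.c_[a/np.maximum(r,1e-9)*np.sin(r),np.cos(r)]
    else: d=np.c_[a,np.ones(len(a))]
    return -R.T@t, d@R
def model(n):
    m=dict(arm.camera_model(n)); m["fish"]=n=="wrist"; return m
def onz(m,px,z):
    o,d=ray(m,px); return o+d*((z-o[2])/d[:,2])[:,None]
def proj(m,P):
    V=np.array(m["view"]); c=np.atleast_2d(P)@V[:3,:3].T+V[:3,3]
    if m["fish"]:
        q=np.linalg.norm(c[:,:2],axis=1); a=c[:,:2]/np.maximum(q,1e-9)[:,None]*np.arctan2(q,c[:,2])[:,None]
    else: a=c[:,:2]/c[:,2:]
    return a*[m["fx"],m["fy"]]+[m["cx"],m["cy"]]
def snap(n,f):
    m=model(n); im=arm.capture(n)[:,:,::-1].copy(); cv2.imwrite(f"pics/{f}.png",im); return m,im
def st():
    s=arm.sense(); print("t %.2f"%s['time_s'],np.round(s['eef_pos'],1),"q",np.round(s['joint_pos'],2),"F",np.round(s['ft_force'],1),"g %.3f"%s['grip_width'],s['finger_force'])
    return s
E
python3 - <<'E'
from h import *
np.set_printoptions(precision=1,suppress=True)
print(arm.tip_extent)
w,s,c=model("wrist"),model("side"),model("scene")
H=onz(w,[(385,0),(487,128),(340,243),(228,108)],142);print("hood",H,np.linalg.norm(np.diff(H,axis=0),axis=1), H.mean(0))
print("knob w",onz(w,[(180,97)],108),"s",onz(s,[(271,215)],108),"c",onz(c,[(347,300)],108))
print("shield top w",onz(w,[(215,133),(310,248)],112))
print("sh s",onz(s,[(286,222),(328,262)],112))
print("switch w",onz(w,[(178,270)],42),"s",onz(s,[(245,298)],42))
print("board s",onz(s,[(333,353),(402,320),(450,344),(383,388)],24))
print("fin top s",onz(s,[(376,345)],66),"c",onz(c,[(347,178)],66),"w",onz(w,[(355,380)],66))
print("table rim w",onz(w,[(147,180),(270,47)],58))
E
```

```text
17.0
hood [[615.5 157.3 142. ]
 [685.4  78.4 142. ]
 [588.8  -1.7 142. ]
 [517.9  87.4 142. ]] [105.4 125.5 113.8] [601.9  80.4 142. ]
knob w [[472.8  99.1 108. ]] s [[466.6  95.2 108. ]] c [[470.7  95.1 108. ]]
shield top w [[500.4  70.7 112. ]
 [568.  -16.4 112. ]]
sh s [[494.9  59.  112. ]
 [562.2 -80.7 112. ]]
switch w [[429.9 -67.4  42. ]] s [[423.2 -79.2  42. ]]
board s [[ 563.  -202.    24. ]
 [ 684.1 -126.1   24. ]
 [ 748.2 -188.6   24. ]
 [ 628.1 -278.1   24. ]]
fin top s [[ 621.7 -234.4   66. ]] c [[ 643.8 -252.9   66. ]] w [[ 613.5 -185.    66. ]]
table rim w [[415.6  29.4  58. ]
 [533.8 141.   58. ]]
```

>>> {"api": "play_rows", "payload": {
  "motion": [
    [[-0.04, 0.011, 0], [0, 0, 0], 0.085],
    [[-0.04, 0.011, 0], [0, 0, 0], 0.085],
    [[-0.04, 0.011, 0], [0, 0, 0], 0.06],
    [[-0.04, 0.011, 0], [0, 0, 0], 0.06],
    [[-0.04, 0.011, 0], [0, 0, 0], 0.06]
  ]
}}

```text
time_s: 0.57
eef_pos: [630.2, -201.6, 248.0]
orientation: [0.707, 0.707, -0.0, -0.0]
ft_force: [-0.4, -0.8, 0.1]
grip_width: 0.704
finger_force: 0.0
```

>>> {"api": "play_rows", "payload": {
  "motion": [
    [[-0.03, 0, 0], [0, 0, 0], 0.06],
    [[0, 0, 0], [0, 0, 0], 0.06],
    [[0, 0, 0], [0, 0, 0], 0.06]
  ]
}}

```text
time_s: 0.82
eef_pos: [629.6, -232.0, 247.0]
orientation: [0.708, 0.706, -0.0, -0.001]
ft_force: [0.6, 0.5, 0.1]
grip_width: 0.701
finger_force: 0.0
```

Run:
```python
from h import *
st(); m,im=snap("wrist","w1")
```

```text
t 0.82 [ 629.6 -232.   247. ] q [-0.47  0.51  0.34  1.4   0.    1.1 ] F [0.6 0.5 0.1] g 0.701 0.0
```

View pics/w1.png

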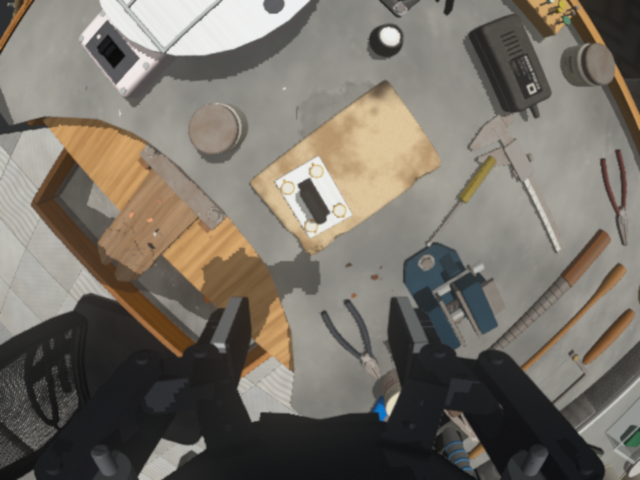

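```bash
cat >> h.py <<'E'
def quad(mask,m,z):
    "largest blob -> min-area rectangle on plane z: centre, long-side angle deg (0..180), sizes"
    cs,_=cv2.findContours(mask.astype(np.uint8),cv2.RETR_EXTERNAL,cv2.CHAIN_APPROX_NONE)
    c=max(cs,key=cv2.contourArea)[:,0,:]
    P=onz(m,c,z)[:,:2].astype(np.float32); r=cv2.minAreaRect(P); b=cv2.boxPoints(r)
    e=[b[1]-b[0],b[2]-b[1]]; l=max(e,key=np.linalg.norm)
    return np.round(r[0],1),round(np.degrees(np.arctan2(l[1],l[0]))%180,1),np.round(sorted(r[1]),1),c
E
python3 - <<'E'
from h import *
m=model("wrist"); im=cv2.imread("pics/w1.png").astype(int)
roi=np.zeros(im.shape[:2],bool); roi[145:245,265:365]=1
mn,mx=im.min(2),im.max(2)
f=roi&(mx<60); print("fin(top 66 / mid)",quad(f,m,66)[:3],quad(f,m,45)[:3])
p=roi&(mn>175)&(mx-mn<25); p=cv2.morphologyEx((p|f).astype(np.uint8),cv2.MORPH_CLOSE,np.ones((9,9)))
print("plate",quad(p,m,30)[:3])
B=onz(m,[(388,82),(440,165),(310,253),(250,185)],24);print(B,B.mean(0),np.linalg.norm(np.diff(B,axis=0),axis=1))
# console / switch in this picture
for y in range(24,80,4): print(y,[tuple(v) for v in im[y,86:150:6]])
E
```

```text
Traceback (most recent call last):
  File "h.py", line 28, in quad
    c=max(cs,key=cv2.contourArea)[:,0,:]
      ~~~^^^^^^^^^^^^^^^^^^^^^^^^
ValueError: max() iterable argument is empty
```

Run:
```python
from h import *
m=model("wrist"); im=cv2.imread("pics/w1.png").astype(int)
print(im[200,285:350:4].tolist())
roi=np.zeros(im.shape[:2],bool); roi[145:245,265:365]=1
mn,mx=im.min(2),im.max(2)
for th in(75,90,105):
  f=roi&(mx<th)
  if f.sum(): print(th,"fin(top 66 / mid)",quad(f,m,66)[:3],quad(f,m,45)[:3])
p=roi&(mn>185)&(mx-mn<30); p=cv2.morphologyEx((p|f).astype(np.uint8),cv2.MORPH_CLOSE,np.ones((9,9)))
print("plate",quad(p,m,30)[:3])
B=onz(m,[(388,82),(440,165),(310,253),(250,185)],24);print(B,B.mean(0),np.linalg.norm(np.diff(B,axis=0),axis=1))
v=im[0:110,70:180].astype(np.uint8); cv2.imwrite("pics/c1.png",cv2.resize(v,None,fx=4,fy=4,interpolation=cv2.INTER_CUBIC))
```

```text
[[150, 176, 191], [233, 236, 236], [233, 236, 235], [143, 148, 149], [139, 144, 144], [60, 66, 70], [63, 68, 72], [62, 67, 72], [57, 64, 68], [69, 74, 78], [232, 236, 235], [232, 235, 235], [234, 237, 237], [229, 233, 233], [232, 236, 235], [156, 185, 203], [149, 189, 213]]
75 fin(top 66 / mid) (array([ 624.9, -221.7]), np.float32(119.1), array([12.7, 37.4])) (array([ 624.5, -226.7]), np.float32(119.1), array([13.5, 40. ]))
90 fin(top 66 / mid) (array([ 624.7, -221.7]), np.float32(119.6), array([13.7, 38.4])) (array([ 624.4, -226.6]), np.float32(119.6), array([14.7, 41. ]))
105 fin(top 66 / mid) (array([ 624.8, -221.8]), np.float32(119.3), array([14.6, 39. ])) (array([ 624.4, -226.7]), np.float32(119.3), array([15.6, 41.6]))
plate (array([ 624.6, -226.5]), np.float32(119.6), array([47.8, 65.9]))
[[ 693.75575595 -115.86981553   24.        ]
 [ 747.8581893  -193.54036798   24.        ]
 [ 620.51344461 -284.78774714   24.        ]
 [ 562.97568719 -214.71776032   24.        ]] [ 656.27576926 -202.22892274   24.        ] [ 94.65615677 156.66131688  90.66640272]
```

View pics/c1.png

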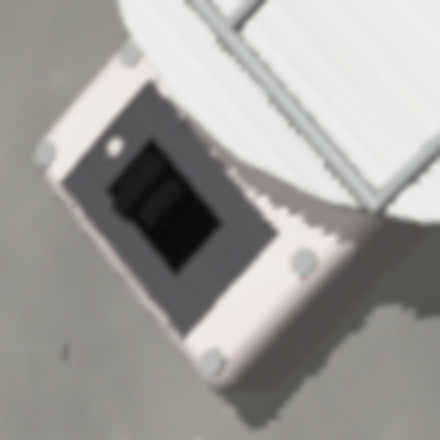

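>>> {"api": "play_rows", "payload": {
  "motion": [
    [[0.0055, -0.005, 0.03], [0, 0, -0.103], 0.06],
    [[0, 0, 0.03], [0, 0, -0.103], 0.06],
    [[0, 0, 0.03], [0, 0, -0.103], 0.05],
    [[0, 0, 0.03], [0, 0, -0.103], 0.05],
    [[0, 0, 0.03], [0, 0, -0.103], 0.05]
  ]
}}

```text
time_s: 1.28
eef_pos: [624.9, -222.2, 97.7]
orientation: [0.5, 0.866, 0.0, 0.0]
ft_force: [0.6, -0.3, -0.0]
grip_width: 0.588
finger_force: 0.0
```

>>> {"api": "play_rows", "payload": {
  "motion": [
    [[0, 0, 0], [0, 0, 0], 0.05],
    [[0, 0, 0], [0, 0, 0], 0.05]
  ]
}}

```text
time_s: 1.45
eef_pos: [623.6, -222.2, 97.1]
orientation: [0.504, 0.864, -0.0, -0.002]
ft_force: [0.0, -0.6, 0.3]
grip_width: 0.584
finger_force: 0.0
```

```bash
cat >> h.py <<'E'
def rel(x,y,z):
    "tool-frame shift in m from the present pose to a world point; and tool y angle deg"
    from scipy.spatial.transform import Rotation as Ro
    s=arm.sense(); R=Ro.from_quat(s['orientation']).as_matrix()
    print("shift",np.round(R.T@(np.array([x,y,z])-s['eef_pos'])/1000,4),"phi %.1f"%np.degrees(np.arctan2(R[1,1],R[0,1])),"tilt",np.round(R[:2,2],4))
E
python3 - <<'E'
from h import *
st(); rel(624.6,-226.5,54); m,im=snap("wrist","w2"); im=im.astype(int)
P=proj(m,[[624.6,-226.5,66],[624.6,-226.5,30]]);print(P)
E
```

```text
t 1.45 [ 623.6 -222.2   97.1] q [-0.46  0.56  0.05  1.06  0.    0.59] F [ 0.  -0.6  0.3] g 0.584 0.0
shift [-0.0044 -0.0012  0.0431] phi 29.5 tilt [-0.0039  0.0022]
[[316.91640713 300.34541214]
 [317.38361894 270.35639666]]
```

>>> {"api": "play_rows", "payload": {
  "motion": [
    [[-0.003, 0, 0.022], [0, 0, 0], 0.05],
    [[0, 0, 0.021], [0, 0, 0], 0.05],
    [[0, 0, 0], [0, 0, 0], 0.0],
    [[0, 0, 0], [0, 0, 0], 0.0],
    [[0, 0, 0], [0, 0, 0], 0.0]
  ]
}}

```text
time_s: 1.92
eef_pos: [627.8, -227.5, 58.0]
orientation: [0.504, 0.864, 0.0, 0.002]
ft_force: [0.9, 0.4, 0.2]
grip_width: 0.171
finger_force: 0.0
```

>>> {"api": "play_rows", "payload": {
  "motion": [
    [[0, 0, 0], [0, 0, 0], 0.0],
    [[0, 0, 0], [0, 0, 0], 0.0],
    [[0, 0, 0], [0, 0, 0], 0.0]
  ]
}}

```text
time_s: 2.17
eef_pos: [628.2, -227.8, 58.3]
orientation: [0.504, 0.864, 0.0, 0.002]
ft_force: [-0.2, 0.1, 7.0]
grip_width: 0.106
finger_force: 60.6
```

>>> {"api": "play_rows", "payload": {
  "motion": [
    [[0, 0, -0.03], [0, 0, 0], 0.0],
    [[0, 0, -0.04], [0, 0, -0.1], 0.0],
    [[0, 0, -0.04], [0, 0, -0.1], 0.0],
    [[0, 0, -0.04], [0, 0, -0.1], 0.0],
    [[0, 0, -0.04], [0, 0, 0.3], 0.0]
  ]
}}

```text
time_s: 2.58
eef_pos: [626.2, -226.9, 248.2]
orientation: [0.423, 0.906, 0.0, 0.001]
ft_force: [1.4, -0.5, -1.5]
grip_width: 0.101
finger_force: 59.4
```

Run:
```python
from h import *
st(); rel(540,20,260)
```

```text
t 2.58 [ 626.2 -226.9  248.2] q [-0.47  0.5   0.32  1.39  0.    0.41] F [ 1.4 -0.5 -1.5] g 0.101 59.390557408332825
shift [ 0.2447  0.0925 -0.012 ] phi 40.0 tilt [ 0.0011 -0.0004]
```

>>> {"api": "play_rows", "payload": {
  "motion": [
    [[0.035, 0.013, 0], [0, 0, 0], 0.0],
    [[0.035, 0.013, 0], [0, 0, 0], 0.0],
    [[0.035, 0.013, 0], [0, 0, 0], 0.0],
    [[0.035, 0.013, 0], [0, 0, 0], 0.0],
    [[0.035, 0.013, 0], [0, 0, 0], 0.0]
  ]
}}

```text
time_s: 3.0
eef_pos: [564.5, -49.4, 246.3]
orientation: [0.427, 0.904, 0.0, 0.001]
ft_force: [0.1, 0.9, -1.7]
grip_width: 0.099
finger_force: 59.4
```

>>> {"api": "play_rows", "payload": {
  "motion": [
    [[0.035, 0.013, 0], [0, 0, 0], 0.0],
    [[0.035, 0.013, 0], [0, 0, 0], 0.0],
    [[0, 0, 0], [0, 0, -0.12], 0.0],
    [[0, 0, 0], [0, 0, -0.12], 0.0],
    [[0, 0, 0], [0, 0, -0.12], 0.0]
  ]
}}

```text
time_s: 3.42
eef_pos: [540.5, 20.9, 246.5]
orientation: [0.254, 0.967, 0.0, 0.001]
ft_force: [0.0, 0.4, -1.9]
grip_width: 0.103
finger_force: 59.4
```

>>> {"api": "play_rows", "payload": {
  "motion": [
    [[0, 0, 0], [0, 0, -0.12], 0.0],
    [[0, 0, 0], [0, 0, -0.12], 0.0],
    [[0, 0, 0], [0, 0, -0.12], 0.0],
    [[0, 0, 0], [0, 0, -0.12], 0.0],
    [[0, 0, 0], [0, 0, -0.12], 0.0]
  ]
}}

```text
time_s: 3.83
eef_pos: [540.8, 19.8, 246.2]
orientation: [-0.042, 0.999, -0.0, 0.001]
ft_force: [-0.5, -1.1, -1.6]
grip_width: 0.098
finger_force: 59.4
```

>>> {"api": "play_rows", "payload": {
  "motion": [
    [[0, 0, 0], [0, 0, -0.12], 0.0],
    [[0, 0, 0], [0, 0, -0.12], 0.0],
    [[0, 0, 0], [0, 0, -0.12], 0.0],
    [[0, 0, 0], [0, 0, -0.12], 0.0],
    [[0, 0, 0], [0, 0, -0.11], 0.0]
  ]
}}

```text
time_s: 4.25
eef_pos: [540.8, 19.8, 246.2]
orientation: [-0.331, 0.944, -0.0, 0.001]
ft_force: [-0.5, -0.1, -1.9]
grip_width: 0.103
finger_force: 59.4
```

>>> {"api": "play_rows", "payload": {
  "motion": [
    [[0, 0, 0], [0, 0, 0], 0.0],
    [[0, 0, 0], [0, 0, 0], 0.0]
  ]
}}

```text
time_s: 4.42
eef_pos: [540.8, 19.8, 246.0]
orientation: [-0.327, 0.945, -0.0, 0.0]
ft_force: [-0.0, 0.2, -2.0]
grip_width: 0.107
finger_force: 59.4
```

Run:
```python
from h import *
st(); rel(540,20,260); snap("wrist","w3")
```

```text
t 4.42 [540.8  19.8 246. ] q [-0.11  0.25 -0.05  1.27  0.   -0.78] F [-0.   0.2 -2. ] g 0.107 59.38587963581085
shift [ 0.0005  0.0007 -0.014 ] phi 128.2 tilt [ 0.001  -0.0001]
```

View pics/w3.png

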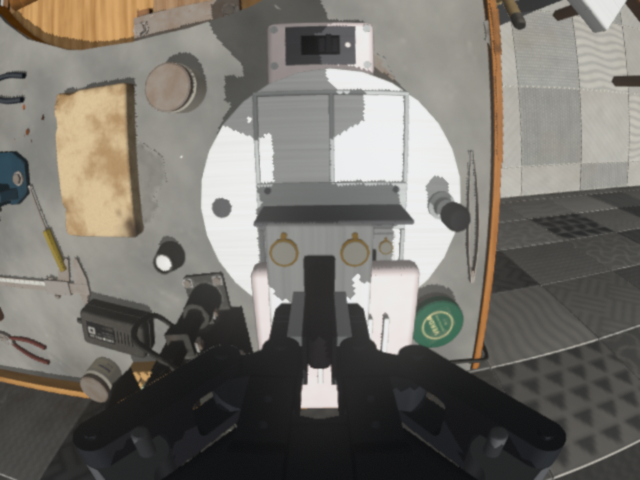

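Run:
```python
from h import *
from scipy.optimize import least_squares
np.set_printoptions(precision=1,suppress=True)
m=model("wrist"); im=cv2.imread("pics/w3.png")
P=onz(m,[(201,195),(204,165),(214,140),(232,115),(258,93),(447,128),(458,160),(461,190)],58)[:,:2]
r=least_squares(lambda c:np.linalg.norm(P-c[:2],axis=1)-c[2],[533,22,118]).x;print("rim",r)
C=onz(m,[(257,95),(406,95),(409,183),(257,183)],60);print("frame",C,C.mean(0),np.linalg.norm(np.roll(C,-1,0)-C,axis=1))
d=C[0]-C[1];print("ang",np.degrees(np.arctan2(d[1],d[0])),np.degrees(np.arctan2(*(C[2]-C[1])[[1,0]])),np.degrees(np.arctan2(*(C[3]-C[0])[[1,0]])))
S=onz(m,[(257,207),(413,207)],112);print("shield top near edge",S,np.linalg.norm(S[0]-S[1]),S.mean(0))
print("knob",onz(m,[(456,216)],108), "dot",onz(m,[(348,44)],37))
v=im[15:85,255:385]; cv2.imwrite("pics/c3.png",cv2.resize(v,None,fx=6,fy=6,interpolation=cv2.INTER_CUBIC))
```

```text
rim [529.9  26.2 118.5]
frame [[494.  -83.8  60. ]
 [416.4  13.1  60. ]
 [472.7  64.2  60. ]
 [554.3 -38.7  60. ]] [484.4 -11.3  60. ] [124.1  76.  131.3  75.3]
ang -51.29011592651417 42.2833939414923 36.77578217303871
shield top near edge [[555.7 -27.2 112. ]
 [484.7  62.5 112. ]] 114.37984979934416 [520.2  17.7 112. ]
knob [[468.1  95.9 108. ]] dot [[409.3 -52.6  37. ]]
```

View pics/c3.png

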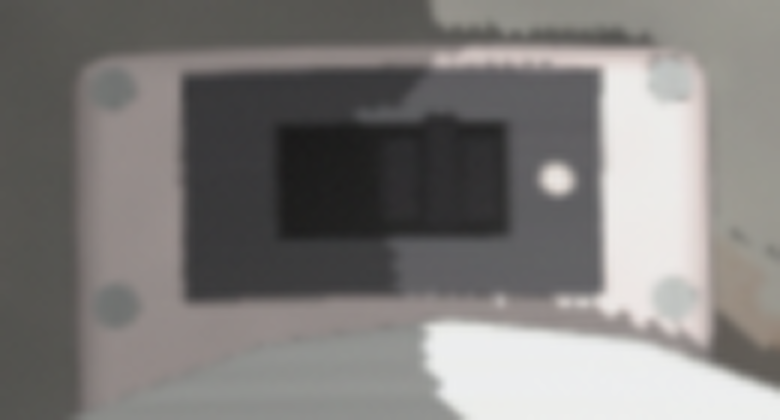

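Run:
```python
from h import *
np.set_printoptions(precision=1,suppress=True)
m=model("wrist"); im=cv2.imread("pics/w3.png").astype(int)
s=arm.sense(); t=s['eef_pos']; a=np.radians(128.2+90); ux=np.array([np.cos(a),np.sin(a)])
print(im[225:275:3,320].tolist())
for r in (254,256,258):
  for z in (252,254): print(r,z,(onz(m,[(320,r)],z)[0,:2]-t[:2])@ux)
print("ridge",onz(m,[(328.7,44.2)],43),"slot",onz(m,[(302,45),(340,45)],38))
g=cv2.imread("pics/w3.png",0).astype(int)
for r in (120,140,160): print(r,g[r,248:266].tolist(),g[r,322:340].tolist())
for c in (280,300): print(c,g[84:104,c].tolist(),g[172:196,c].tolist())
rel(504.8,-35.7,150)
```

```text
[[118, 121, 119], [139, 143, 142], [141, 144, 143], [141, 143, 143], [141, 144, 142], [141, 144, 143], [141, 143, 142], [141, 144, 143], [141, 144, 143], [140, 143, 142], [90, 92, 92], [46, 46, 47], [46, 47, 48], [44, 46, 46], [44, 46, 46], [43, 45, 46], [43, 45, 45]]
254 252 35.61125976311242
254 254 36.39492484891694
256 252 34.863395242164785
256 254 35.6595020078234
258 252 34.11231980782676
258 254 34.92092167097779
ridge [[421.2 -65.1  43. ]] slot [[435.4 -83.5  38. ]
 [414.7 -57.4  38. ]]
120 [214, 229, 220, 176, 141, 118, 111, 112, 108, 107, 129, 141, 143, 143, 143, 143, 144, 143] [145, 145, 146, 146, 145, 146, 140, 121, 115, 116, 116, 119, 133, 145, 147, 147, 147, 147]
140 [234, 234, 234, 234, 229, 201, 167, 158, 161, 155, 159, 199, 228, 234, 234, 234, 234, 234] [147, 147, 147, 147, 147, 148, 145, 145, 167, 183, 185, 191, 217, 233, 236, 236, 237, 237]
160 [235, 235, 236, 235, 235, 234, 223, 194, 192, 198, 178, 169, 220, 234, 236, 236, 236, 236] [150, 151, 151, 150, 151, 151, 147, 138, 152, 178, 191, 196, 214, 232, 236, 236, 236, 237]
280 [140, 142, 142, 141, 138, 135, 128, 117, 115, 113, 105, 104, 123, 138, 144, 144, 142, 140, 140, 142] [146, 147, 148, 148, 147, 146, 145, 145, 144, 142, 138, 123, 116, 117, 118, 119, 118, 117, 116, 117, 117, 118, 117, 117]
300 [142, 143, 143, 141, 139, 135, 125, 120, 118, 111, 104, 117, 137, 144, 145, 145, 142, 141, 142, 143] [147, 148, 149, 148, 147, 145, 145, 143, 142, 133, 119, 114, 115, 115, 115, 116, 116, 115, 114, 115, 115, 114, 114, 115]
shift [ 0.1 -0.   0.1] phi 128.2 tilt [ 0. -0.]
```

Run:
```python
from h import *
np.set_printoptions(precision=1,suppress=True)
m=model("wrist")
C=onz(m,[(258,96),(328,96),(328.5,183),(260,183)],60);print(C,C.mean(0),np.linalg.norm(np.roll(C,-1,0)-C,axis=1))
a=np.radians(128.2+90); ux=np.array([np.cos(a),np.sin(a)])
b=C.mean(0)[:2]-3*ux; print(b); rel(*b,115)
```

```text
[[494.2 -82.6  60. ]
 [459.2 -36.4  60. ]
 [516.7   9.8  60. ]
 [552.7 -36.6  60. ]] [505.7 -36.5  60. ] [57.9 73.8 58.7 74.4]
[508.1 -34.6]
shift [ 0.1 -0.   0.1] phi 128.2 tilt [ 0. -0.]
```

>>> {"api": "play_rows", "payload": {
  "motion": [
    [[0.03, -0.0113, 0.0], [0, 0, -0.012], 0.0],
    [[0.0293, -0.0113, 0.02], [0, 0, 0], 0.0],
    [[0, 0, 0.04], [0, 0, 0], 0.0],
    [[0, 0, 0.04], [0, 0, 0], 0.0],
    [[0, 0, 0.03], [0, 0, 0], 0.0]
  ]
}}

```text
time_s: 4.88
eef_pos: [507.5, -35.4, 113.4]
orientation: [-0.332, 0.943, 0.0, -0.0]
ft_force: [0.4, 0.0, -2.0]
grip_width: 0.104
finger_force: 59.4
```

>>> {"api": "play_rows", "payload": {
  "motion": [
    [[0, 0, 0], [0, 0, 0], 0.0],
    [[0, 0, 0], [0, 0, 0], 0.0],
    [[0, 0, 0], [0, 0, 0], 0.0]
  ]
}}

```text
time_s: 5.13
eef_pos: [509.9, -35.2, 117.1]
orientation: [-0.334, 0.943, -0.001, 0.001]
ft_force: [-0.1, 0.1, -0.5]
grip_width: 0.105
finger_force: 59.3
```

Run:
```python
from h import *
np.set_printoptions(precision=4,suppress=True)
st(); snap("wrist","w4"); rel(508.1,-34.6,92)
```

```text
t 5.13 [509.9 -35.2 117.1] q [-0.23  0.27 -0.35  0.95  0.   -0.91] F [-0.1  0.1 -0.5] g 0.105 59.275755286216736
shift [0.0015 0.0021 0.0257] phi 129.0 tilt [ 0.004  -0.0009]
```

View pics/w4.png

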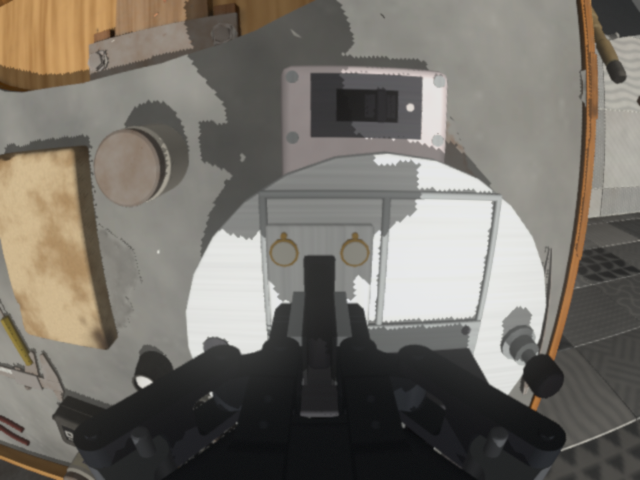

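Run:
```python
from h import *
np.set_printoptions(precision=1,suppress=True)
m=model("wrist"); g=cv2.imread("pics/w4.png",0).astype(int)
for r in (235,262): print(r,g[r,258:276].tolist(),g[r,364:390].tolist())
print(g[190:232,310].tolist())
t=np.array([509.9,-35.2]); a=np.radians(219); ux=np.array([np.cos(a),np.sin(a)]); uy=np.array([np.cos(a-np.pi/2),np.sin(a-np.pi/2)])
f=lambda px,z:((onz(m,[px],z)[0,:2]-t)@np.c_[ux,uy])
print("plate near",f((320,224),89),"L",f((265,240),89),"R",f((373,240),89))
print("bay near",f((320,199),62),"L",f((269,205),60),"R",f((381,205),60))
```

```text
235 [226, 221, 186, 147, 127, 114, 108, 111, 122, 131, 136, 138, 137, 137, 137, 138, 138, 138] [136, 137, 138, 139, 139, 140, 137, 135, 134, 150, 195, 223, 229, 230, 229, 220, 183, 129, 117, 118, 124, 146, 166, 170, 180, 211]
262 [228, 227, 224, 201, 171, 170, 178, 178, 162, 138, 132, 137, 139, 138, 134, 125, 115, 109] [114, 125, 135, 138, 138, 136, 134, 158, 213, 228, 230, 230, 230, 226, 200, 152, 140, 162, 181, 185, 184, 179, 185, 218, 229, 231]
[102, 100, 107, 111, 109, 107, 103, 99, 107, 121, 130, 133, 134, 133, 131, 129, 128, 129, 130, 132, 134, 133, 131, 131, 132, 133, 131, 131, 130, 129, 130, 129, 123, 112, 106, 113, 124, 131, 134, 135, 136, 135]
plate near [35.5 -1. ] L [ 28.  -25.5] R [28.1 22.6]
bay near [40.4 -1. ] L [ 36.9 -27.2] R [37.  30.3]
```

>>> {"api": "play_rows", "payload": {
  "motion": [
    [[0.001, 0.003, 0.0], [0, 0, 0], 0.0],
    [[0, 0, 0.01], [0, 0, 0], 0.0],
    [[0, 0, 0.008], [0, 0, 0], 0.0],
    [[0, 0, 0.004], [0, 0, 0], 0.0],
    [[0, 0, 0], [0, 0, 0], 0.0]
  ]
}}

```text
time_s: 5.6
eef_pos: [505.6, -33.1, 92.6]
orientation: [-0.334, 0.943, 0.0, -0.0]
ft_force: [0.7, 0.5, -2.4]
grip_width: 0.103
finger_force: 59.3
```

>>> {"api": "play_rows", "payload": {
  "motion": [
    [[0, 0, 0.002], [0, 0, 0], 0.0],
    [[0, 0, 0], [0, 0, 0], 0.0],
    [[0, 0, 0], [0, 0, 0], 0.0]
  ]
}}

```text
time_s: 5.85
eef_pos: [506.2, -33.4, 92.2]
orientation: [-0.334, 0.943, -0.0, 0.0]
ft_force: [-3.7, -0.5, 7.9]
grip_width: 0.102
finger_force: 60.6
```

>>> {"api": "play_rows", "payload": {
  "motion": [
    [[0, 0, 0], [0, 0, 0], 0.03],
    [[0, 0, 0], [0, 0, 0], 0.03],
    [[0, 0, 0], [0, 0, 0], 0.03],
    [[0, 0, 0], [0, 0, 0], 0.03],
    [[0, 0, -0.01], [0, 0, 0], 0.03]
  ]
}}

```text
time_s: 6.27
eef_pos: [504.5, -32.9, 99.8]
orientation: [-0.334, 0.943, 0.001, -0.002]
ft_force: [-0.4, 0.1, -0.1]
grip_width: 0.346
finger_force: 0.0
```

>>> {"api": "play_rows", "payload": {
  "motion": [
    [[0, 0, -0.04], [0, 0, 0], 0.03],
    [[-0.02, 0, -0.04], [0, 0, 0], 0.03],
    [[-0.02, 0, -0.04], [0, 0, 0], 0.03],
    [[0, 0, 0], [0, 0, 0], 0.03],
    [[0, 0, 0], [0, 0, 0], 0.03]
  ]
}}

```text
time_s: 6.68
eef_pos: [537.4, -9.6, 219.2]
orientation: [-0.335, 0.942, -0.002, 0.003]
ft_force: [0.0, 0.3, -0.7]
grip_width: 0.35
finger_force: 0.0
```

Run:
```python
from h import *
st(); snap("wrist","w5")
```

```text
t 6.68 [537.4  -9.6 219.2] q [-0.17  0.25 -0.12  1.2  -0.   -0.85] F [ 0.   0.3 -0.7] g 0.350 0.0
```

View pics/w5.png

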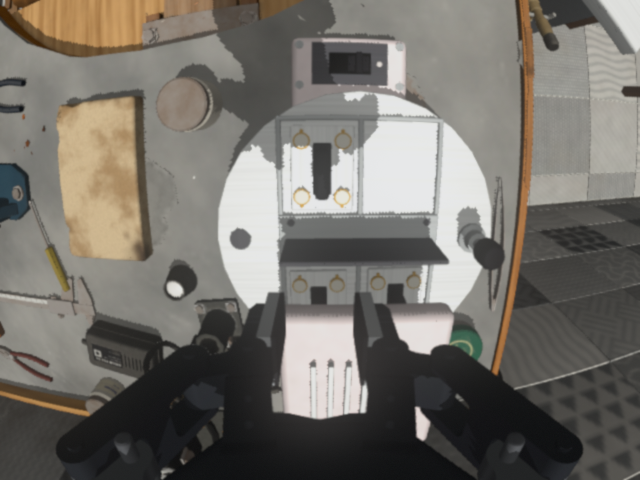

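Run:
```python
from h import *
np.set_printoptions(precision=1,suppress=True)
m=model("wrist"); im=cv2.imread("pics/w5.png").astype(int); mx=im.max(2); 
roi=np.zeros(mx.shape,bool); roi[36:98,296:404]=1
k=roi&(mx<125)
q=quad(k,m,36); print("panel",q[:3])
k2=roi&(mx<56); q=quad(k2,m,38); print("slot",q[:3],q[3].min(0),q[3].max(0))
print(im[64,325:372].max(1).tolist())
print("ridge",onz(m,[(354,64)],43))
print("jar",onz(m,[(185,102)],51),"knob",onz(m,[(488,253)],108),onz(m,[(237,239)],58))
```

```text
panel (array([423.1, -71.7]), np.float32(128.8), array([36.3, 61.2]))
slot (array([423.7, -72.2]), np.float32(131.9), array([17.8, 34.5])) [327  52] [369  74]
[56, 57, 58, 54, 44, 36, 35, 34, 36, 35, 35, 35, 36, 36, 36, 37, 37, 37, 37, 37, 37, 37, 39, 43, 43, 46, 49, 48, 49, 47, 44, 44, 47, 49, 49, 49, 48, 47, 48, 50, 50, 51, 51, 49, 49, 61, 80]
ridge [[422.2 -67.8  43. ]]
jar [[ 528.5 -155.8   51. ]] knob [[465.9  91.4 108. ]] [[591.7 -52.9  58. ]]
```

>>> {"api": "play_rows", "payload": {
  "motion": [
    [[0.032, 0.0075, 0], [0, 0, 0], 0.02],
    [[0.032, 0.0075, 0], [0, 0, 0], 0.02],
    [[0.032, 0.0075, 0], [0, 0, 0], 0.018],
    [[0.031, 0.0075, 0.02], [0, 0, 0], 0.018],
    [[0, 0, 0.04], [0, 0, 0], 0.018]
  ]
}}

```text
time_s: 7.15
eef_pos: [414.2, -68.0, 157.4]
orientation: [-0.333, 0.943, -0.001, 0.001]
ft_force: [1.2, 0.4, -1.0]
grip_width: 0.21
finger_force: 0.0
```

>>> {"api": "play_rows", "payload": {
  "motion": [
    [[0, 0, 0.04], [0, 0, 0], 0.018],
    [[0, 0, 0.035], [0, 0, 0], 0.018],
    [[0, 0, 0], [0, 0, 0], 0.018],
    [[0, 0, 0], [0, 0, 0], 0.018]
  ]
}}

```text
time_s: 7.48
eef_pos: [414.1, -65.6, 79.0]
orientation: [-0.334, 0.943, 0.002, -0.003]
ft_force: [-0.0, 0.4, 0.3]
grip_width: 0.208
finger_force: 0.0
```

Run:
```python
from h import *
np.set_printoptions(precision=4,suppress=True)
st(); snap("wrist","w6"); rel(419.5,-66.3,57)
im=cv2.imread("pics/w6.png"); cv2.imwrite("pics/c6.png",cv2.resize(im[180:420,180:460],None,fx=2,fy=2))
```

```text
t 7.48 [414.1 -65.6  79. ] q [-0.35  0.16 -0.61  0.82 -0.   -1.03] F [-0.   0.4  0.3] g 0.208 0.0
shift [-0.0025 -0.0021  0.0238] phi 129.0 tilt [-0.0025  0.0009]
```

View pics/c6.png

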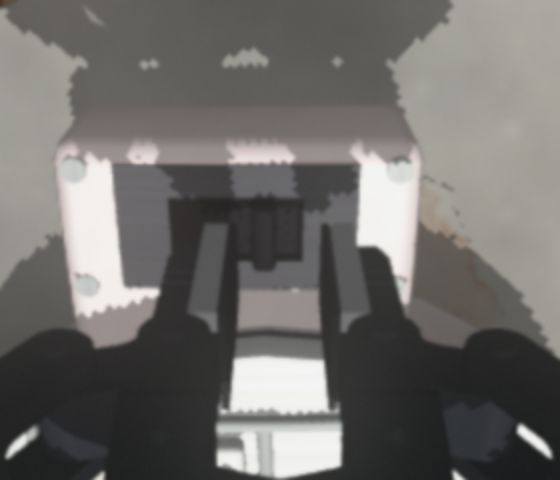

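>>> {"api": "play_rows", "payload": {
  "motion": [
    [[-0.0025, -0.002, 0.01], [0, 0, 0], 0.018],
    [[0, 0, 0.01], [0, 0, 0], 0.018],
    [[0, 0, 0], [0, 0, 0], 0.018],
    [[0, 0, 0], [0, 0, 0], 0.018]
  ]
}}

```text
time_s: 7.87
eef_pos: [421.5, -66.7, 62.4]
orientation: [-0.334, 0.943, -0.001, 0.001]
ft_force: [-0.4, -0.1, 0.5]
grip_width: 0.207
finger_force: 0.0
```

>>> {"api": "play_rows", "payload": {
  "motion": [
    [[0, 0, 0.001], [0, 0, 0], 0.018],
    [[0, 0, 0], [0, 0, 0], 0.018]
  ]
}}

```text
time_s: 8.03
eef_pos: [421.4, -66.7, 61.0]
orientation: [-0.334, 0.943, -0.001, 0.001]
ft_force: [1.0, -1.1, 0.8]
grip_width: 0.208
finger_force: 0.0
```

Run:
```python
from h import *
np.set_printoptions(precision=4,suppress=True)
st(); rel(419.5,-66.3,56.5)
m,im=snap("wrist","w7"); m,im2=snap("side","s7")
s=arm.sense()
a=np.radians(219);t=s['eef_pos']
print(proj(m,[t-[0,0,17],[419.5,-66.3,43]]) )
print(proj(model("wrist"),[t-[0,0,17],[419.5,-66.3,43]]) )
c=proj(m,[t-[0,0,17]])[0].astype(int); print(c)
v=im2[c[1]-40:c[1]+40,c[0]-50:c[0]+50]; v=cv2.resize(v,None,fx=5,fy=5,interpolation=cv2.INTER_CUBIC)
cv2.imwrite("pics/c7.png",v)
```

```text
t 8.03 [421.4 -66.7  61. ] q [-0.35  0.19 -0.62  0.76  0.   -1.03] F [ 1.  -1.1  0.8] g 0.208 0.0
shift [0.0012 0.0015 0.0045] phi 129.0 tilt [ 0.002  -0.0007]
[[244.0753 292.885 ]
 [243.181  293.1053]]
[[320.9801 309.7504]
 [323.7101 307.0259]]
[244 292]
```

View pics/c7.png

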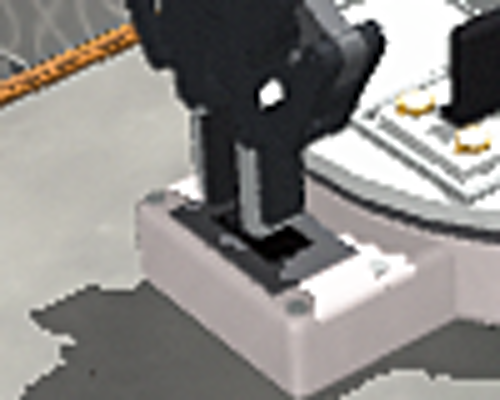

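>>> {"api": "play_rows", "payload": {
  "motion": [
    [[0, 0, 0.002], [0, 0, 0], 0.018],
    [[0, 0, 0], [0, 0, 0], 0.018],
    [[0, 0, 0.002], [0, 0, 0], 0.018],
    [[0, 0, 0], [0, 0, 0], 0.018]
  ]
}}

```text
time_s: 8.47
eef_pos: [420.3, -66.3, 55.5]
orientation: [-0.334, 0.943, 0.0, -0.0]
ft_force: [-0.3, -0.8, 0.9]
grip_width: 0.214
finger_force: 0.0
```

>>> {"api": "play_rows", "payload": {
  "motion": [
    [[0, 0, 0.001], [0, 0, 0], 0.018],
    [[0, 0, 0], [0, 0, 0], 0.018]
  ]
}}

```text
time_s: 8.63
eef_pos: [420.4, -66.4, 54.6]
orientation: [-0.334, 0.943, 0.0, -0.0]
ft_force: [-0.6, -0.1, 0.4]
grip_width: 0.212
finger_force: 0.0
```

>>> {"api": "play_rows", "payload": {
  "motion": [
    [[0, -0.005, 0], [0, 0, 0], 0.018],
    [[0, -0.004, 0], [0, 0, 0], 0.018],
    [[0, 0, 0], [0, 0, 0], 0.018]
  ]
}}

```text
time_s: 8.88
eef_pos: [426.1, -73.6, 54.6]
orientation: [-0.334, 0.943, 0.0, -0.0]
ft_force: [-2.9, 2.3, -0.1]
grip_width: 0.211
finger_force: 1.0
```

>>> {"api": "play_rows", "payload": {
  "motion": [
    [[0, -0.004, 0], [0, 0, 0], 0.018],
    [[0, -0.003, 0], [0, 0, 0], 0.018],
    [[0, 0, 0], [0, 0, 0], 0.018]
  ]
}}

```text
time_s: 9.13
eef_pos: [432.1, -80.0, 55.2]
orientation: [-0.334, 0.943, -0.001, 0.001]
ft_force: [0.3, 0.3, -0.1]
grip_width: 0.211
finger_force: 0.0
```

>>> {"api": "play_rows", "payload": {
  "motion": [
    [[0, -0.002, 0], [0, 0, 0], 0.018],
    [[0, 0, 0], [0, 0, 0], 0.018]
  ]
}}

```text
time_s: 9.3
eef_pos: [432.4, -80.9, 55.0]
orientation: [-0.334, 0.943, -0.0, 0.0]
ft_force: [-0.6, 0.1, -0.5]
grip_width: 0.214
finger_force: 0.0
```

>>> {"api": "play_rows", "payload": {
  "motion": [
    [[0, -0.002, 0], [0, 0, 0], 0.018],
    [[0, 0, 0], [0, 0, 0], 0.018]
  ]
}}

```text
time_s: 9.47
eef_pos: [432.5, -81.3, 54.7]
orientation: [-0.334, 0.943, 0.001, -0.0]
ft_force: [-2.1, 4.7, 3.1]
grip_width: 0.216
finger_force: 2.1
```

>>> {"api": "play_rows", "payload": {
  "motion": [
    [[0, 0.002, 0], [0, 0, 0], 0.018],
    [[0, 0, -0.03], [0, 0, 0], 0.018],
    [[0, 0, -0.04], [0, 0, 0], 0.018],
    [[0, 0, -0.04], [0, 0, 0], 0.05],
    [[0, 0, -0.04], [0, 0, 0], 0.05]
  ]
}}

```text
time_s: 9.88
eef_pos: [431.6, -80.5, 206.5]
orientation: [-0.334, 0.943, -0.0, -0.0]
ft_force: [0.8, -0.6, -0.6]
grip_width: 0.483
finger_force: 0.0
```

>>> {"api": "play_rows", "payload": {
  "motion": [
    [[-0.028, 0.023, 0], [0, 0, 0], 0.05],
    [[-0.028, 0.023, 0], [0, 0, 0], 0.05],
    [[-0.028, 0.023, 0], [0, 0, 0], 0.05],
    [[-0.028, 0.023, 0], [0, 0, 0], 0.05],
    [[-0.028, 0.023, 0], [0, 0, 0], 0.05]
  ]
}}

```text
time_s: 10.3
eef_pos: [468.8, 98.5, 205.3]
orientation: [-0.334, 0.943, -0.001, 0.001]
ft_force: [0.0, -0.2, -0.1]
grip_width: 0.582
finger_force: 0.0
```

>>> {"api": "play_rows", "payload": {
  "motion": [
    [[0, 0, 0], [0, 0, 0.12], 0.05],
    [[0, 0, 0], [0, 0, 0.12], 0.05],
    [[0, 0, 0], [0, 0, 0.12], 0.05],
    [[0, 0, 0], [0, 0, 0.12], 0.05],
    [[0, 0, 0], [0, 0, 0.12], 0.05]
  ]
}}

```text
time_s: 10.72
eef_pos: [468.6, 97.2, 204.9]
orientation: [-0.038, 0.999, -0.0, 0.001]
ft_force: [-0.1, 1.0, 0.3]
grip_width: 0.585
finger_force: 0.0
```

>>> {"api": "play_rows", "payload": {
  "motion": [
    [[0, 0, 0], [0, 0, 0.12], 0.05],
    [[0, 0, 0], [0, 0, 0.12], 0.05],
    [[0, 0, 0], [0, 0, 0.12], 0.05],
    [[0, 0, 0], [0, 0, 0.12], 0.05],
    [[0, 0, 0], [0, 0, 0.12], 0.05]
  ]
}}

```text
time_s: 11.13
eef_pos: [468.6, 96.9, 204.9]
orientation: [0.259, 0.966, -0.0, 0.001]
ft_force: [0.5, -0.6, 0.7]
grip_width: 0.585
finger_force: 0.0
```

>>> {"api": "play_rows", "payload": {
  "motion": [
    [[0, 0, 0], [0, 0, 0.12], 0.05],
    [[0, 0, 0], [0, 0, 0.12], 0.05],
    [[0, 0, 0], [0, 0, 0.12], 0.05],
    [[0, 0, 0], [0, 0, 0.011], 0.05],
    [[0, 0, 0], [0, 0, 0], 0.05]
  ]
}}

```text
time_s: 11.55
eef_pos: [468.5, 97.0, 204.9]
orientation: [0.429, 0.903, -0.0, 0.001]
ft_force: [-0.5, 0.6, 0.6]
grip_width: 0.588
finger_force: 0.0
```

Run:
```python
from h import *
np.set_printoptions(precision=4,suppress=True)
st(); m,im=snap("wrist","w8"); rel(468,98,97)
p=proj(m,[[468,98,108]])[0];print(p)
x,y=p.astype(int); v=im[y-45:y+45,x-60:x+60].max(2)
print((v[::5,::4]))
```

```text
t 11.55 [468.5  97.  204.9] q [ 0.04  0.15 -0.28  1.15 -0.    0.92] F [-0.5  0.6  0.6] g 0.588 0.0
shift [0.0011 0.0003 0.1079] phi 39.2 tilt [ 0.0007 -0.0003]
[320.0092 243.3533]
[[100 101 101 101 105 108 120 155 184 209 225 231 235 237 235 237 237 237
  232 236 235 230 223 208 182 137 132 149 157 159]
 [ 99 102 107 134 209 235 233 233 232 232 235 233 235 237 231 220 217 236
  232 237 237 237 238 233 234 237 235 220 157 129]
 [163 224 233 234 235 237 234 233 232 231 235 233 226 152 183 191 198 199
  183 237 238 236 237 233 234 236 235 236 235 233]
 [234 234 233 234 235 237 234 233 232 158 156 148 117 132 104 104 112 149
  198 198 237 236 238 233 234 236 236 236 236 232]
 [233 234 233 234 235 237 234 174 145 142 145 140 116 103 114  88  97 181
  148 198 237 236 238 233 235 236 236 236 236 232]
 [233 234 233 234 235 237 235 178 143 142 146 140 111  66  63  63  65  65
   84 194 236 237 237 233 235 235 236 236 237 232]
 [144 168 181 232 229 171 224 146 143 143 146 144  71  63  66  67  69  67
   67 129 236 236 238 232 235 235 236 235 236 232]
 [144 145 145 145 146 149 146 146 144 143 146
[... 630 characters left out ...]
183 236 234 237 236 235
  232 235 234 233 235 230 236 233 234 233 232 231]
 [117 117 117 118 177 181 130 119 119 109 116 118 138 183 184 180 181 185
  185 186 184 188 146 193 194 195 196 198 199 201]
 [168 182 203 234 235 234 234 234 228 163 190 188 190 193 191 173 183 193
  192 193 188 194 195 232 237 231 234 233 232 234]
 [234 235 236 236 237 236 237 237 229 160 101  83 117 119 119  80 121 192
  187 176 102 139 170 139 159 168 176 183 193 197]
 [235 234 236 237 237 236 237 237 234 154 115 106 117 118 118  79  88 119
  117 118 108 117 124 135 146 147 119 136 126 147]
 [236 234 236 237 237 236 237 237 234 161 123 116 117 118 118  79  80 117
  117 117 115 118 123 134 133 119 140 140 140 136]]
```

Run:
```python
from h import *
np.set_printoptions(precision=1,suppress=True)
m=model("wrist"); im=cv2.imread("pics/w8.png"); v=(im.max(2)<85).astype(np.uint8); roi=np.zeros_like(v); roi[205:275,300:350]=1
cs,_=cv2.findContours(v*roi,0,1); c=max(cs,key=cv2.contourArea); print(cv2.boundingRect(c),cv2.minEnclosingCircle(c))
(x,y),r=cv2.minEnclosingCircle(c)
for z in (108,97): print(onz(m,[(x,y)],z), onz(m,[(x-r,y),(x+r,y)],z))
```

```text
(306, 218, 32, 36) ((321.8518371582031, 235.74073791503906), 17.761287689208984)
[[465.6 102.7 108. ]] [[456.9  95.6 108. ]
 [474.3 109.9 108. ]]
[[468.   99.9  97. ]] [[458.8  92.5  97. ]
 [477.1 107.4  97. ]]
```

>>> {"api": "play_rows", "payload": {
  "motion": [
    [[0.004, 0.0013, 0.03], [0, 0, 0], 0.05],
    [[0, 0, 0.03], [0, 0, 0], 0.05],
    [[0, 0, 0.03], [0, 0, 0], 0.05],
    [[0, 0, 0.017], [0, 0, 0], 0.05],
    [[0, 0, 0], [0, 0, 0], 0.05]
  ]
}}

```text
time_s: 12.02
eef_pos: [463.7, 100.8, 94.3]
orientation: [0.429, 0.903, -0.002, -0.003]
ft_force: [-0.6, 0.5, -0.2]
grip_width: 0.586
finger_force: 0.0
```

>>> {"api": "play_rows", "payload": {
  "motion": [
    [[0, 0, 0], [0, 0, 0], 0.0],
    [[0, 0, 0], [0, 0, 0], 0.0],
    [[0, 0, 0], [0, 0, 0], 0.0],
    [[0, 0, 0], [0, 0, 0], 0.0],
    [[0, 0, 0], [0, 0, 0], 0.0]
  ]
}}

```text
time_s: 12.43
eef_pos: [468.0, 101.1, 99.5]
orientation: [0.43, 0.903, 0.001, 0.002]
ft_force: [-1.8, 0.1, 5.8]
grip_width: 0.237
finger_force: 59.2
```

Run:
```python
from h import *
np.set_printoptions(precision=4,suppress=True)
st(); rel(467,101,98)
```

```text
t 12.43 [468.  101.1  99.5] q [ 0.04  0.23 -0.45  0.89 -0.    0.93] F [-1.8  0.1  5.8] g 0.237 59.22117264010012
shift [ 0.0006 -0.0008  0.0015] phi 39.0 tilt [0.0034 0.0001]
```

>>> {"api": "play_rows", "payload": {
  "motion": [
    [[0, 0, -0.006], [0, 0, 0], 0.0],
    [[0, 0, -0.006], [0, 0, 0], 0.0],
    [[0, 0, -0.0045], [0, 0, 0], 0.0],
    [[0, 0, 0], [0, 0, 0], 0.0],
    [[0, 0, 0], [0, 0, 0], 0.0]
  ]
}}

```text
time_s: 12.85
eef_pos: [467.2, 100.7, 114.5]
orientation: [0.43, 0.903, -0.0, 0.001]
ft_force: [4.1, -2.9, -7.2]
grip_width: 0.231
finger_force: 59.1
```

Run:
```python
from h import *
st(); m,im=snap("scene","sc8")
```

```text
t 12.85 [467.2 100.7 114.5] q [ 0.04  0.21 -0.43  0.93 -0.    0.93] F [ 4.1 -2.9 -7.2] g 0.231 59.056909158825874
```

Run:
```python
from h import *
m=model("wrist"); s=arm.sense()
# w8 was taken at TCP (468.5,97,204.9); rebuild that camera by shifting the present one
V=np.array(m["view"]); d=np.array([468.5,97,204.9])-s['eef_pos']; V[:3,3]-=V[:3,:3]@d; m["view"]=V
uy=np.array([-.629,.777]); c=np.array([423.1,-71.7])
g=cv2.imread("pics/w8.png").max(2).astype(int)
P=[np.r_[c+uy*k,38] for k in range(-32,33,2)]; p=proj(m,P)
print([(k,g[int(round(y)),int(round(x))]) if 0<=x<640 and 0<=y<480 else None for k,(x,y) in zip(range(-32,33,2),p)]); print(p[0],p[-1])
ms=model("side"); gs=cv2.imread("pics/side0.png").max(2); gm,ims=ms,arm.capture("side")[:,:,::-1]; cv2.imwrite("pics/side9.png",ims)
p=proj(ms,P); print([(k,gs[int(round(y)),int(round(x))],ims[int(round(y)),int(round(x))].max()) for k,(x,y) in zip(range(-32,33,2),p)])
x,y=p[16].astype(int)
a=np.hstack([cv2.resize(I[y-25:y+25,x-30:x+30],None,fx=6,fy=6,interpolation=cv2.INTER_CUBIC) for I in (cv2.imread("pics/side0.png"),ims)]); cv2.imwrite("pics/c9.png",a)
```

```text
[(-32, np.int64(170)), (-30, np.int64(114)), (-28, np.int64(94)), (-26, np.int64(95)), (-24, np.int64(94)), (-22, np.int64(94)), (-20, np.int64(94)), (-18, np.int64(68)), (-16, np.int64(51)), (-14, np.int64(51)), (-12, np.int64(53)), (-10, np.int64(52)), (-8, np.int64(50)), (-6, np.int64(49)), (-4, np.int64(53)), (-2, np.int64(52)), (0, np.int64(49)), (2, np.int64(46)), (4, np.int64(45)), (6, np.int64(44)), (8, np.int64(44)), (10, np.int64(45)), (12, np.int64(45)), (14, np.int64(44)), (16, np.int64(56)), (18, np.int64(64)), (20, np.int64(66)), (22, np.int64(100)), (24, np.int64(108)), (26, np.int64(67)), (28, np.int64(65)), (30, np.int64(93)), (32, np.int64(140))]
[179.29900117 345.40444466] [168.26073924 289.39685919]
[(-32, np.uint8(75), np.uint8(137)), (-30, np.uint8(63), np.uint8(110)), (-28, np.uint8(127), np.uint8(116)), (-26, np.uint8(120), np.uint8(115)), (-24, np.uint8(120), np.uint8(115)), (-22, np.uint8(127), np.uint8(125)), (-20, np.uint8(129), np.uint8(126)), (-18, np.uint8(31), np.uint8(24)), (-16, np.uint8(15), np.uint8(24)), (-14, np.uint8(12), np.uint8(44)), (-12, np.uint8(14), np.uint8(23)), (-10, np.uint8(14), np.uint8(23)), (-8, np.uint8(13), np.uint8(20)), (-6, np.uint8(6), np.uint8(28)), (-4, np.uint8(24), np.uint8(50)), (-2, np.uint8(31), np.uint8(48)), (0, np.uint8(48), np.uint8(19)), (2, np.uint8(48), np.uint8(19)), (4, np.uint8(29), np.uint8(11)), (6, np.uint8(23), np.uint8(14)), (8, np.uint8(26), np.uint8(18)), (10, np.uint8(39), np.uint8(13)), (12, np.uint8(36), np.uint8(5)), (14, np.uint8(30), np.uint8(18)), (16, np.uint8(119), np.uint8(62)), (18, np.uint8(114), np.uint8(60)), (20, np.uint8(255), np.uint8(181)), (22, np.uint8(255), np.uint8(181)), (24, np.uint8(215), np.uint8(109)), (26, np.uint8(91), np.uint8(48)), (28, np.uint8(210), np.uint8(101)), (30, np.uint8(185), np.uint8(86)), (32, np.uint8(255), np.uint8(169))]
```

View pics/c9.png

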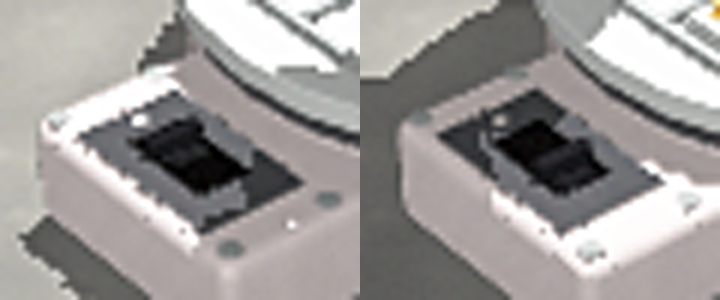

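>>> {"api": "play_rows", "payload": {
  "motion": [
    [[0, 0, -0.0005], [0, 0, 0], 0.0],
    [[-0.0001, -0.0049, 0], [0, 0, -0.05], 0.0],
    [[-0.0001, -0.0049, 0], [0, 0, -0.05], 0.0],
    [[-0.0001, -0.0049, 0], [0, 0, -0.05], 0.0],
    [[0, 0, 0], [0, 0, 0], 0.0]
  ]
}}

```text
time_s: 13.37
eef_pos: [456.3, 90.1, 114.7]
orientation: [0.361, 0.933, -0.0, 0.001]
ft_force: [5.5, -2.2, -8.2]
grip_width: 0.229
finger_force: 59.2
```

```bash
cat >> h.py <<'E'
def sw():
    "radius, angle of TCP about the table axis; tool angle; force radial/tangential/up"
    s=st(); c=np.array([530,24.5]); d=s['eef_pos'][:2]-c; r=np.hypot(*d); u=d/r; F=s['ft_force']
    print("r %.1f ang %.1f Fr %.1f Ft %.1f Fz %.1f"%(r,np.degrees(np.arctan2(d[1],d[0])),F[:2]@u,F[1]*u[0]-F[0]*u[1],F[2])); rel(530,24.5,115)
E
python3 -c "
from h import *
sw()"
```

```text
t 13.37 [456.3  90.1 114.7] q [ 0.02  0.19 -0.46  0.92 -0.    0.76] F [ 5.5 -2.2 -8.2] g 0.229 59.15658853948116
r 98.7 ang 138.3 Fr -5.6 Ft -2.0 Fz -8.2
shift [-0.0986  0.0011 -0.0001] phi 47.7 tilt [ 0.0011 -0.0014]
```

>>> {"api": "play_rows", "payload": {
  "motion": [
    [[-0.001, -0.0098, 0], [0, 0, -0.1], 0.0],
    [[-0.0005, -0.0098, 0], [0, 0, -0.1], 0.0],
    [[-0.0005, -0.0098, 0], [0, 0, -0.1], 0.0],
    [[-0.0005, -0.0098, 0], [0, 0, -0.1], 0.0],
    [[-0.0005, -0.0098, 0], [0, 0, -0.1], 0.0]
  ]
}}

```text
time_s: 13.78
eef_pos: [434.4, 47.5, 114.9]
orientation: [0.117, 0.993, 0.0, 0.001]
ft_force: [7.0, -0.9, -7.8]
grip_width: 0.233
finger_force: 59.3
```

```bash
python3 -c "
from h import *
sw()"
```

```text
t 13.78 [434.4  47.5 114.9] q [-0.08  0.14 -0.52  0.91  0.    0.16] F [ 7.  -0.9 -7.8] g 0.233 59.297365229576826
r 98.3 ang 166.5 Fr -7.0 Ft -0.8 Fz -7.8
shift [-0.0983 -0.0001  0.0002] phi 76.5 tilt [0.0024 0.0004]
```

>>> {"api": "play_rows", "payload": {
  "motion": [
    [[-0.0012, -0.0098, 0], [0, 0, -0.1], 0.0],
    [[-0.0005, -0.0098, 0], [0, 0, -0.1], 0.0],
    [[-0.0005, -0.0098, 0], [0, 0, -0.1], 0.0],
    [[-0.0005, -0.0098, 0], [0, 0, -0.1], 0.0],
    [[-0.0005, -0.0098, 0], [0, 0, -0.1], 0.0]
  ]
}}

```text
time_s: 14.2
eef_pos: [435.4, -0.8, 114.8]
orientation: [-0.132, 0.991, 0.001, 0.001]
ft_force: [6.4, 1.7, -8.8]
grip_width: 0.231
finger_force: 59.3
```

>>> {"api": "play_rows", "payload": {
  "motion": [
    [[-0.0005, -0.0098, 0], [0, 0, -0.1], 0.0],
    [[-0.0005, -0.0098, 0], [0, 0, -0.1], 0.0],
    [[-0.0005, -0.0098, 0], [0, 0, -0.1], 0.0],
    [[-0.0005, -0.0098, 0], [0, 0, -0.1], 0.0],
    [[-0.0005, -0.0098, 0], [0, 0, -0.1], 0.0]
  ]
}}

```text
time_s: 14.62
eef_pos: [459.1, -42.6, 114.6]
orientation: [-0.373, 0.928, 0.001, 0.001]
ft_force: [6.2, 3.3, -8.7]
grip_width: 0.23
finger_force: 59.4
```

```bash
python3 -c "
from h import *
sw()"
```

```text
t 14.62 [459.1 -42.6 114.6] q [-0.27  0.18 -0.47  0.92  0.   -1.03] F [ 6.2  3.3 -8.7] g 0.230 59.354313388466835
r 97.6 ang -136.6 Fr -6.8 Ft 1.9 Fz -8.7
shift [-0.0976 -0.0007 -0.0001] phi 133.8 tilt [0.0011 0.0032]
```

```bash
python3 -c "
from h import *
s=model('side'); im=cv2.imread('pics/side0.png')
print(onz(s,[(388,300),(405,300),(425,292),(450,270)],0).round())
# post: pixels up the pole, cast on the vertical plane through the base
o,d=ray(s,[(405,285),(412,240),(420,190),(435,110),(448,30)])
b=onz(s,[(405,297)],0)[0]
for k in d: t=(b[1]-o[1])/k[1]; print((o+t*k).round())
w=model('wrist'); print('cam offset', (ray(w,[(320,240)])[0]-arm.sense()['eef_pos']).round())
cv2.imwrite('pics/c10.png',cv2.resize(im[150:330,250:510],None,fx=3,fy=3))
"
```

```text
[[677. -38.   0.]
 [708. -39.   0.]
 [750. -15.   0.]
 [816.  56.   0.]]
[707. -30.  27.]
[711. -30. 121.]
[714. -30. 215.]
[723. -30. 348.]
[727. -30. 463.]
cam offset [-59. -58. 126.]
```

View pics/c10.png

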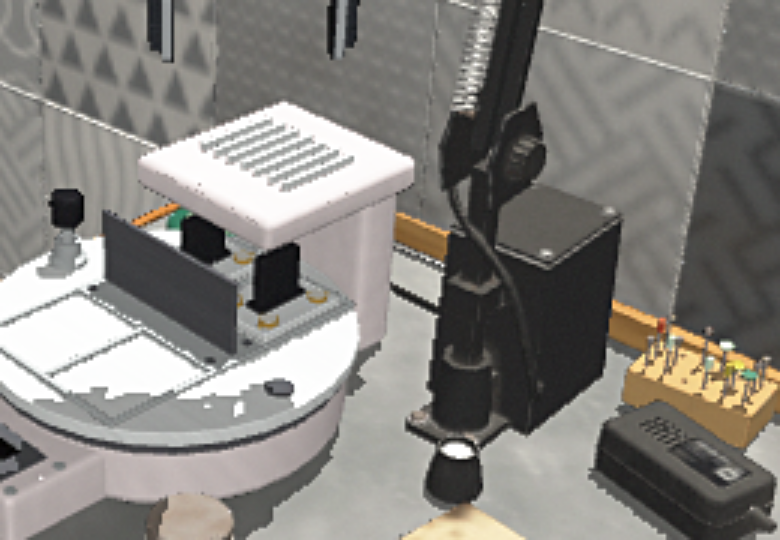

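>>> {"api": "play_rows", "payload": {
  "motion": [
    [[-0.0013, -0.0098, 0], [0, 0, -0.1], 0.0],
    [[-0.0005, -0.0098, 0], [0, 0, -0.1], 0.0],
    [[-0.0005, -0.0098, 0], [0, 0, -0.1], 0.0],
    [[-0.0005, -0.0098, 0], [0, 0, -0.1], 0.0],
    [[-0.0005, -0.0098, 0], [0, 0, -0.1], 0.0]
  ]
}}

```text
time_s: 15.03
eef_pos: [499.9, -68.1, 114.1]
orientation: [-0.591, 0.807, 0.001, 0.0]
ft_force: [3.5, 0.6, -8.7]
grip_width: 0.229
finger_force: 59.4
```

>>> {"api": "play_rows", "payload": {
  "motion": [
    [[-0.0005, -0.0098, 0], [0, 0, -0.1], 0.0],
    [[-0.0005, -0.0098, 0], [0, 0, -0.1], 0.0],
    [[-0.0005, -0.0098, 0], [0, 0, -0.1], 0.0],
    [[-0.0005, -0.0098, 0], [0, 0, -0.1], 0.0],
    [[-0.0005, -0.0098, 0], [0, 0, -0.1], 0.0]
  ]
}}

```text
time_s: 15.45
eef_pos: [548.4, -71.1, 113.8]
orientation: [0.772, -0.636, -0.001, 0.0]
ft_force: [2.4, -0.7, -7.7]
grip_width: 0.231
finger_force: 59.4
```

```bash
python3 -c "
from h import *
sw()"
```

```text
t 15.45 [548.4 -71.1 113.8] q [-0.27  0.35 -0.24  0.98  0.   -2.04] F [ 2.4 -0.7 -7.7] g 0.231 59.39568378031254
r 97.3 ang -79.1 Fr 1.2 Ft 2.3 Fz -7.7
shift [-0.0973 -0.0003 -0.001 ] phi -168.9 tilt [-0.002   0.0015]
```

>>> {"api": "play_rows", "payload": {
  "motion": [
    [[-0.0003, -0.0098, 0], [0, 0, -0.1], 0.0],
    [[-0.0005, -0.0098, 0], [0, 0, -0.1], 0.0],
    [[-0.0005, -0.0098, 0], [0, 0, -0.1], 0.0],
    [[-0.0005, -0.0098, 0], [0, 0, -0.1], 0.0],
    [[-0.0003, -0.0069, 0], [0, 0, -0.07], 0.0]
  ]
}}

```text
time_s: 15.87
eef_pos: [590.5, -52.0, 113.7]
orientation: [0.899, -0.438, -0.001, -0.0]
ft_force: [2.3, -0.3, -7.3]
grip_width: 0.23
finger_force: 59.4
```

>>> {"api": "play_rows", "payload": {
  "motion": [
    [[0, 0, 0], [0, 0, 0], 0.0],
    [[0, 0, 0], [0, 0, 0], 0.0]
  ]
}}

```text
time_s: 16.03
eef_pos: [590.1, -52.3, 113.9]
orientation: [0.898, -0.441, -0.001, -0.0]
ft_force: [3.3, -0.9, -7.7]
grip_width: 0.225
finger_force: 59.4
```

```bash
python3 -c "
from h import *
sw(); m,im=snap('side','s11')
"
```

```text
t 16.03 [590.1 -52.3 113.9] q [-0.22  0.42 -0.14  1.01  0.   -2.45] F [ 3.3 -0.9 -7.7] g 0.225 59.40244431607425
r 97.5 ang -51.9 Fr 2.8 Ft 2.0 Fz -7.7
shift [-0.0975  0.0006 -0.001 ] phi -142.3 tilt [-0.0014  0.0007]
```

>>> {"api": "play_rows", "payload": {
  "motion": [
    [[0, -0.0021, 0], [0, 0, -0.021], 0.0],
    [[0, 0, 0], [0, 0, 0], 0.0],
    [[0, 0, 0.004], [0, 0, 0], 0.0],
    [[0, 0, 0.003], [0, 0, 0], 0.0],
    [[0, 0, 0], [0, 0, 0], 0.0]
  ]
}}

```text
time_s: 16.5
eef_pos: [591.6, -51.2, 107.2]
orientation: [0.902, -0.431, -0.0, -0.0]
ft_force: [3.3, 2.0, -8.0]
grip_width: 0.227
finger_force: 59.5
```

```bash
python3 -c "
from h import *
sw()
"
```

```text
t 16.50 [591.6 -51.2 107.2] q [-0.22  0.43 -0.15  1.    0.   -2.47] F [ 3.3  2.  -8. ] g 0.227 59.52937767840922
r 97.6 ang -50.9 Fr 0.6 Ft 3.8 Fz -8.0
shift [-0.0976  0.0003 -0.0077] phi -141.0 tilt [-0.0007  0.0006]
```

>>> {"api": "play_rows", "payload": {
  "motion": [
    [[0, 0, 0.003], [0, 0, 0], 0.0],
    [[0, 0, 0.003], [0, 0, 0], 0.0],
    [[0, 0, 0.002], [0, 0, 0], 0.0],
    [[0, 0, 0.001], [0, 0, 0], 0.0],
    [[0, 0, 0], [0, 0, 0], 0.0]
  ]
}}

```text
time_s: 16.92
eef_pos: [592.1, -51.1, 99.6]
orientation: [0.903, -0.43, 0.0, -0.0]
ft_force: [-0.4, 3.8, 0.4]
grip_width: 0.23
finger_force: 60.3
```

>>> {"api": "play_rows", "payload": {
  "motion": [
    [[0, 0, 0.001], [0, 0, 0], 0.0],
    [[0, 0, 0], [0, 0, 0], 0.0]
  ]
}}

```text
time_s: 17.08
eef_pos: [592.4, -50.9, 99.5]
orientation: [0.903, -0.43, 0.001, -0.001]
ft_force: [-2.3, 5.2, 7.5]
grip_width: 0.231
finger_force: 61.0
```

>>> {"api": "play_rows", "payload": {
  "motion": [
    [[0, 0, -0.0005], [0, 0, 0], 0.05],
    [[0, 0, 0], [0, 0, 0], 0.05],
    [[0, 0, 0], [0, 0, 0], 0.05],
    [[0, 0, -0.02], [0, 0, 0], 0.05],
    [[0, 0, -0.04], [0, 0, 0], 0.05]
  ]
}}

```text
time_s: 17.5
eef_pos: [588.7, -51.3, 153.8]
orientation: [0.902, -0.431, -0.005, 0.002]
ft_force: [-0.7, 0.2, -1.2]
grip_width: 0.59
finger_force: 0.0
```

>>> {"api": "play_rows", "payload": {
  "motion": [
    [[0, 0, -0.04], [0, 0, 0.12], 0.018],
    [[0, 0, -0.02], [0, 0, 0.12], 0.018],
    [[0, 0, 0], [0, 0, 0.12], 0.018],
    [[0, 0, 0], [0, 0, 0.12], 0.018],
    [[0, 0, 0], [0, 0, 0.12], 0.018]
  ]
}}

```text
time_s: 17.92
eef_pos: [592.6, -52.1, 219.3]
orientation: [0.733, -0.68, 0.001, -0.0]
ft_force: [0.4, -0.3, 0.1]
grip_width: 0.207
finger_force: 0.0
```

>>> {"api": "play_rows", "payload": {
  "motion": [
    [[0, 0, 0], [0, 0, 0.12], 0.018],
    [[0, 0, 0], [0, 0, 0.12], 0.018],
    [[0, 0, 0], [0, 0, 0.12], 0.018],
    [[0, 0, 0], [0, 0, 0.12], 0.018],
    [[0, 0, 0], [0, 0, 0.12], 0.018]
  ]
}}

```text
time_s: 18.33
eef_pos: [592.2, -52.1, 218.3]
orientation: [-0.499, 0.867, -0.0, -0.0]
ft_force: [0.9, -0.9, 0.7]
grip_width: 0.212
finger_force: 0.0
```

>>> {"api": "play_rows", "payload": {
  "motion": [
    [[0, 0, 0], [0, 0, 0.12], 0.018],
    [[0, 0, 0], [0, 0, 0.12], 0.018],
    [[0, 0, 0], [0, 0, 0.12], 0.018],
    [[0, 0, 0], [0, 0, 0.011], 0.018],
    [[0, 0, 0], [0, 0, 0], 0.018]
  ]
}}

```text
time_s: 18.75
eef_pos: [592.1, -51.9, 218.3]
orientation: [-0.335, 0.942, -0.0, -0.0]
ft_force: [0.3, -0.5, 1.1]
grip_width: 0.212
finger_force: 0.0
```

```bash
python3 -c "
from h import *
sw(); rel(428,-76.8,100);m,im=snap('wrist','w12')
"
```

```text
t 18.75 [592.1 -51.9 218.3] q [-0.22  0.36  0.04  1.25 -0.   -0.9 ] F [ 0.3 -0.5  1.1] g 0.212 0.0
r 98.4 ang -50.9 Fr 0.6 Ft -0.1 Fz 1.1
shift [0.     0.0985 0.1033] phi 129.1 tilt [ 0.     -0.0005]
shift [0.143  0.0842 0.1183] phi 129.1 tilt [ 0.     -0.0005]
```

View pics/w12.png

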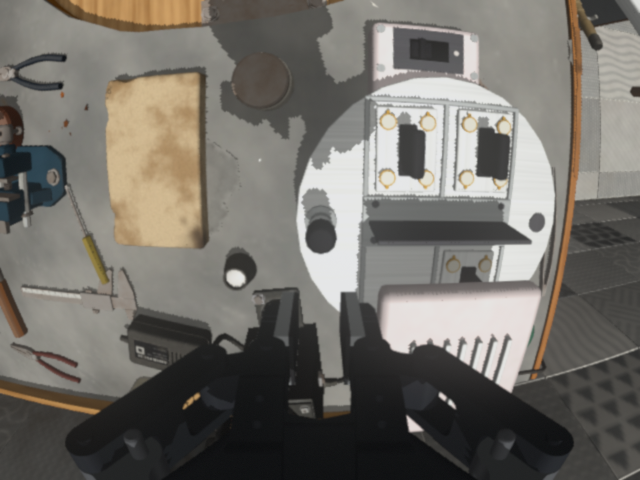

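>>> {"api": "play_rows", "payload": {
  "motion": [
    [[0.0286, 0.0168, 0], [0, 0, 0], 0.018],
    [[0.0286, 0.0168, 0], [0, 0, 0], 0.018],
    [[0.0286, 0.0168, 0], [0, 0, 0], 0.018],
    [[0.0286, 0.0168, 0], [0, 0, 0], 0.018],
    [[0.0286, 0.0168, 0], [0, 0, 0], 0.018]
  ]
}}

```text
time_s: 19.22
eef_pos: [426.6, -76.2, 218.2]
orientation: [-0.335, 0.942, -0.0, -0.0]
ft_force: [0.2, -0.7, 1.1]
grip_width: 0.209
finger_force: 0.0
```

>>> {"api": "play_rows", "payload": {
  "motion": [
    [[0, 0, 0.04], [0, 0, 0], 0.018],
    [[0, 0, 0.04], [0, 0, 0], 0.018],
    [[0, 0, 0.04], [0, 0, 0], 0.018],
    [[0, 0, 0.02], [0, 0, 0], 0.018],
    [[0, 0, 0], [0, 0, 0], 0.018]
  ]
}}

```text
time_s: 19.63
eef_pos: [424.4, -75.0, 74.5]
orientation: [-0.335, 0.942, 0.002, -0.003]
ft_force: [-0.2, -0.2, -0.9]
grip_width: 0.209
finger_force: 0.0
```

```bash
python3 -c "
from h import *
st(); rel(428,-76.8,55)
"
```

```text
t 19.63 [424.4 -75.   74.5] q [-0.36  0.18 -0.59  0.81 -0.   -1.04] F [-0.2 -0.2 -0.9] g 0.209 0.0
shift [-0.0017 -0.0038  0.0194] phi 129.1 tilt [-0.0074  0.0026]
```

>>> {"api": "play_rows", "payload": {
  "motion": [
    [[0, 0, 0], [0, 0, 0], 0.018],
    [[0, 0, 0], [0, 0, 0], 0.018],
    [[0, 0, 0], [0, 0, 0], 0.018]
  ]
}}

```text
time_s: 19.88
eef_pos: [429.9, -76.8, 80.3]
orientation: [-0.334, 0.943, -0.001, 0.001]
ft_force: [-0.2, -0.1, 0.2]
grip_width: 0.213
finger_force: 0.0
```

```bash
python3 -c "
from h import *
st(); rel(428,-76.8,55)
"
```

```text
t 19.88 [429.9 -76.8  80.3] q [-0.36  0.18 -0.58  0.81 -0.   -1.04] F [-0.2 -0.1  0.2] g 0.213 0.0
shift [0.0015 0.0012 0.0252] phi 129.0 tilt [ 0.0036 -0.0014]
```

>>> {"api": "play_rows", "payload": {
  "motion": [
    [[0.001, 0.001, 0.01], [0, 0, 0], 0.018],
    [[0, 0, 0.006], [0, 0, 0], 0.018],
    [[0, 0, 0.004], [0, 0, 0], 0.018],
    [[0, 0, 0.002], [0, 0, 0], 0.018],
    [[0, 0, 0], [0, 0, 0], 0.018]
  ]
}}

```text
time_s: 20.3
eef_pos: [426.7, -75.9, 56.3]
orientation: [-0.334, 0.943, -0.0, -0.0]
ft_force: [-0.1, 0.3, 0.8]
grip_width: 0.214
finger_force: 0.0
```

>>> {"api": "play_rows", "payload": {
  "motion": [
    [[0, 0, 0.002], [0, 0, 0], 0.018],
    [[0, 0, 0], [0, 0, 0], 0.018],
    [[0, 0, 0], [0, 0, 0], 0.018]
  ]
}}

```text
time_s: 20.55
eef_pos: [426.8, -76.0, 54.4]
orientation: [-0.334, 0.943, -0.0, 0.0]
ft_force: [-0.4, 0.7, -0.1]
grip_width: 0.213
finger_force: 0.0
```

>>> {"api": "play_rows", "payload": {
  "motion": [
    [[0, 0.005, 0], [0, 0, 0], 0.018],
    [[0, 0.004, 0], [0, 0, 0], 0.018],
    [[0, 0, 0], [0, 0, 0], 0.018]
  ]
}}

```text
time_s: 20.8
eef_pos: [421.1, -68.8, 54.6]
orientation: [-0.334, 0.943, -0.0, 0.0]
ft_force: [1.4, -0.7, -0.2]
grip_width: 0.213
finger_force: 1.1
```

>>> {"api": "play_rows", "payload": {
  "motion": [
    [[0, 0.004, 0], [0, 0, 0], 0.018],
    [[0, 0.003, 0], [0, 0, 0], 0.018],
    [[0, 0, 0], [0, 0, 0], 0.018]
  ]
}}

```text
time_s: 21.05
eef_pos: [415.2, -62.5, 54.1]
orientation: [-0.334, 0.943, 0.001, -0.001]
ft_force: [-0.1, -0.3, -0.7]
grip_width: 0.211
finger_force: 0.0
```

>>> {"api": "play_rows", "payload": {
  "motion": [
    [[0, 0.002, 0], [0, 0, 0], 0.018],
    [[0, 0, 0], [0, 0, 0], 0.018]
  ]
}}

```text
time_s: 21.22
eef_pos: [415.1, -61.7, 54.3]
orientation: [-0.334, 0.943, 0.0, -0.0]
ft_force: [-0.7, -0.3, -0.3]
grip_width: 0.214
finger_force: 0.0
```

>>> {"api": "play_rows", "payload": {
  "motion": [
    [[0, 0.002, 0], [0, 0, 0], 0.018],
    [[0, 0, 0], [0, 0, 0], 0.018]
  ]
}}

```text
time_s: 21.38
eef_pos: [415.0, -61.4, 54.5]
orientation: [-0.333, 0.943, -0.002, 0.0]
ft_force: [2.0, -4.7, -2.6]
grip_width: 0.209
finger_force: 2.5
```

>>> {"api": "play_rows", "payload": {
  "motion": [
    [[0, -0.002, 0], [0, 0, 0], 0.018],
    [[0, 0, -0.03], [0, 0, 0], 0.018],
    [[0, 0, -0.04], [0, 0, 0], 0.03],
    [[0, 0, -0.04], [0, 0, 0], 0.03],
    [[0, 0, -0.04], [0, 0, 0], 0.03]
  ]
}}

```text
time_s: 21.8
eef_pos: [414.3, -61.3, 205.7]
orientation: [-0.334, 0.943, 0.001, -0.001]
ft_force: [2.1, -0.0, 0.6]
grip_width: 0.352
finger_force: 0.0
```

>>> {"api": "play_rows", "payload": {
  "motion": [
    [[-0.032, -0.009, 0], [0, 0, 0], 0.03],
    [[-0.032, -0.009, 0], [0, 0, 0], 0.03],
    [[-0.032, -0.009, 0], [0, 0, 0], 0.03],
    [[-0.032, -0.009, 0], [0, 0, 0], 0.03],
    [[0, 0, 0], [0, 0, 0], 0.03]
  ]
}}

```text
time_s: 22.22
eef_pos: [542.0, -7.6, 203.5]
orientation: [-0.335, 0.942, 0.0, 0.001]
ft_force: [0.7, -0.1, -0.2]
grip_width: 0.352
finger_force: 0.0
```

>>> {"api": "play_rows", "payload": {
  "motion": [
    [[0, 0, 0], [0, 0, 0], 0.03],
    [[0, 0, 0], [0, 0, 0], 0.03]
  ]
}}

```text
time_s: 22.38
eef_pos: [536.3, -9.2, 203.6]
orientation: [-0.334, 0.943, 0.001, -0.001]
ft_force: [0.3, 0.2, 0.7]
grip_width: 0.35
finger_force: 0.0
```

```bash
cat >> h.py <<'E'
def fins(m,im,z,box):
    "dark fin blobs inside pixel box (x0,y0,x1,y1): centre on plane z, angle, sizes, pixel box"
    x0,y0,x1,y1=box; k=np.zeros(im.shape[:2],np.uint8); k[y0:y1,x0:x1]=(im.max(2)<80)[y0:y1,x0:x1]
    n,l,S,_=cv2.connectedComponentsWithStats(k)
    for i in range(1,n):
        if S[i,4]>150: print(quad(l==i,m,z)[:3],S[i])
E
python3 - <<'E'
from h import *
st(); m,im=snap("wrist","w13"); fins(m,im,82,(200,60,500,240))
p=proj(m,[[423.1,-71.7,38]])[0]; print(p)
uy=np.array([-.629,.777]); c=np.array([423.1,-71.7])
q=proj(m,[np.r_[c+uy*k,38] for k in range(-20,30,2)]); print([int(im[int(y),int(x)].max()) for x,y in q])
E
```

```text
t 22.38 [536.3  -9.2 203.6] q [-0.17  0.26 -0.14  1.18  0.   -0.85] F [0.3 0.2 0.7] g 0.350 0.0
(array([440.8, -70.2]), np.float32(130.1), array([15.8, 40.2])) [ 309   60   62   24 1081]
(array([ 493.5, -110.1]), np.float32(156.0), array([17.6, 28.8])) [219  82  45  29 631]
(array([505.2, -37.7]), np.float32(39.2), array([12. , 40.5])) [307 146  19  60 995]
(array([463.1,  11.7]), np.float32(39.7), array([18.2, 40. ])) [ 398  146   27   58 1290]
[349.41902679  59.8106122 ]
[61, 66, 34, 34, 35, 37, 36, 36, 38, 43, 48, 49, 43, 50, 50, 50, 50, 51, 76, 97, 97, 126, 175, 110, 98]
```

>>> {"api": "play_rows", "payload": {
  "motion": [
    [[0.021, -0.001, 0], [0, 0, 0], 0.03],
    [[0.021, -0.001, 0.02], [0, 0, 0], 0.03],
    [[0, 0, 0.035], [0, 0, 0], 0.03],
    [[0, 0, 0.025], [0, 0, 0], 0.03],
    [[0, 0, 0], [0, 0, 0], 0.03]
  ]
}}

```text
time_s: 22.85
eef_pos: [501.1, -37.2, 120.3]
orientation: [-0.333, 0.943, 0.002, -0.004]
ft_force: [-0.8, -0.1, -1.4]
grip_width: 0.352
finger_force: 0.0
```

>>> {"api": "play_rows", "payload": {
  "motion": [
    [[0, 0, 0], [0, 0, 0], 0.03],
    [[0, 0, 0], [0, 0, 0], 0.03],
    [[0, 0, 0], [0, 0, 0], 0.03]
  ]
}}

```text
time_s: 23.1
eef_pos: [507.3, -37.8, 126.4]
orientation: [-0.334, 0.943, -0.001, 0.001]
ft_force: [0.3, -0.5, -0.0]
grip_width: 0.355
finger_force: 0.0
```

Run:
```python
from h import *
st(); rel(505.2,-37.2,91); m,im=snap("wrist","w14")
a=np.radians(39); P=[[505.2-17*np.cos(a),-37.2-17*np.sin(a),z] for z in (64,100)]+[[505.2,-37.2,100]]; print(proj(m,P))
for r in (240,250,260,270,280,290): print(r,im[r,280:360:3].max(1).tolist())
```

```text
t 23.10 [507.3 -37.8 126.4] q [-0.23  0.26 -0.34  0.97  0.   -0.91] F [ 0.3 -0.5 -0. ] g 0.355 0.0
shift [0.0014 0.0019 0.0354] phi 129.0 tilt [ 0.0033 -0.0007]
[[324.27389042 237.31844507]
 [325.11354849 263.49082122]
 [324.86134942 297.13907893]]
240 [139, 187, 226, 234, 237, 237, 235, 224, 235, 238, 141, 63, 62, 62, 61, 61, 62, 71, 68, 128, 147, 141, 130, 138, 141, 141, 131]
250 [137, 170, 237, 240, 239, 238, 239, 240, 239, 239, 196, 64, 63, 63, 63, 63, 62, 63, 69, 129, 148, 144, 150, 166, 238, 234, 239]
260 [220, 236, 239, 240, 239, 238, 239, 240, 240, 221, 130, 66, 65, 65, 63, 64, 65, 64, 66, 217, 239, 238, 239, 235, 238, 239, 239]
270 [234, 233, 239, 240, 239, 238, 239, 239, 240, 237, 149, 67, 67, 69, 69, 66, 65, 65, 67, 218, 239, 238, 239, 240, 239, 239, 239]
280 [232, 227, 239, 240, 240, 238, 239, 239, 240, 240, 236, 72, 68, 69, 70, 72, 73, 69, 67, 220, 239, 238, 239, 240, 239, 239, 239]
290 [229, 213, 239, 231, 229, 191, 231, 209, 238, 239, 235, 75, 66, 67, 70, 71, 71, 68, 65, 221, 239, 237, 202, 224, 165, 231, 235]
```

>>> {"api": "play_rows", "payload": {
  "motion": [
    [[0.001, 0.0015, 0.015], [0, 0, 0], 0.03],
    [[0, 0, 0.015], [0, 0, 0], 0.03],
    [[0, 0, 0.005], [0, 0, 0], 0.03],
    [[0, 0, 0], [0, 0, 0], 0.03],
    [[0, 0, 0], [0, 0, 0], 0.0]
  ]
}}

```text
time_s: 23.57
eef_pos: [504.8, -36.8, 90.0]
orientation: [-0.334, 0.943, -0.0, 0.0]
ft_force: [-0.1, 0.1, -0.1]
grip_width: 0.224
finger_force: 0.0
```

>>> {"api": "play_rows", "payload": {
  "motion": [
    [[0, 0, 0], [0, 0, 0], 0.0],
    [[0, 0, 0], [0, 0, 0], 0.0],
    [[0, 0, 0], [0, 0, 0], 0.0],
    [[0, 0, 0], [0, 0, 0], 0.0],
    [[0, 0, 0], [0, 0, 0], 0.0]
  ]
}}

```text
time_s: 23.98
eef_pos: [505.3, -37.0, 90.5]
orientation: [-0.334, 0.943, -0.001, 0.001]
ft_force: [-0.4, 0.9, 6.1]
grip_width: 0.106
finger_force: 60.0
```

>>> {"api": "play_rows", "payload": {
  "motion": [
    [[0, 0, -0.01], [0, 0, 0], 0.0],
    [[0, 0, -0.025], [0, 0, 0], 0.0],
    [[0, 0, -0.035], [0, 0, 0], 0.0],
    [[0, 0, -0.035], [0, 0, 0], 0.0],
    [[0, 0, -0.005], [0, 0, 0], 0.0]
  ]
}}

```text
time_s: 24.4
eef_pos: [507.0, -37.4, 205.6]
orientation: [-0.334, 0.943, -0.002, 0.004]
ft_force: [1.7, 0.1, -0.2]
grip_width: 0.102
finger_force: 59.1
```

>>> {"api": "play_rows", "payload": {
  "motion": [
    [[-0.009, -0.0375, 0], [0, 0, 0], 0.0],
    [[-0.009, -0.0375, 0], [0, 0, 0], 0.0],
    [[-0.009, -0.0375, 0], [0, 0, 0], 0.0],
    [[-0.009, -0.0375, 0], [0, 0, 0], 0.0],
    [[-0.009, -0.0375, 0], [0, 0, 0], 0.0]
  ]
}}

```text
time_s: 24.82
eef_pos: [658.1, -155.3, 199.0]
orientation: [-0.334, 0.943, 0.0, -0.0]
ft_force: [0.9, 0.1, -1.1]
grip_width: 0.106
finger_force: 59.0
```

>>> {"api": "play_rows", "payload": {
  "motion": [
    [[-0.009, -0.0375, 0], [0, 0, 0], 0.0],
    [[0, 0, 0], [0, 0, 0.12], 0.0],
    [[0, 0, 0], [0, 0, 0.12], 0.0],
    [[0, 0, 0], [0, 0, 0.12], 0.0],
    [[0, 0, 0], [0, 0, 0.12], 0.0]
  ]
}}

```text
time_s: 25.23
eef_pos: [687.5, -178.0, 197.8]
orientation: [-0.097, 0.995, 0.001, -0.001]
ft_force: [-1.0, -0.1, -1.4]
grip_width: 0.104
finger_force: 59.3
```

>>> {"api": "play_rows", "payload": {
  "motion": [
    [[0, 0, 0], [0, 0, 0.12], 0.0],
    [[0, 0, 0], [0, 0, 0.12], 0.0],
    [[0, 0, 0], [0, 0, 0.12], 0.0],
    [[0, 0, 0], [0, 0, 0.12], 0.0],
    [[0, 0, 0], [0, 0, 0.12], 0.0]
  ]
}}

```text
time_s: 25.65
eef_pos: [687.3, -177.6, 198.6]
orientation: [0.201, 0.979, 0.0, -0.001]
ft_force: [0.7, 0.8, -1.9]
grip_width: 0.101
finger_force: 59.3
```

>>> {"api": "play_rows", "payload": {
  "motion": [
    [[0, 0, 0], [0, 0, 0.12], 0.0],
    [[0, 0, 0], [0, 0, 0.12], 0.0],
    [[0, 0, 0], [0, 0, 0.12], 0.0],
    [[0, 0, 0], [0, 0, 0.12], 0.0],
    [[0, 0, 0], [0, 0, 0.06], 0.0]
  ]
}}

```text
time_s: 26.07
eef_pos: [687.4, -177.7, 198.6]
orientation: [0.455, 0.89, -0.0, -0.001]
ft_force: [0.7, -0.6, -1.9]
grip_width: 0.114
finger_force: 59.3
```

>>> {"api": "play_rows", "payload": {
  "motion": [
    [[0, 0, 0], [0, 0, 0], 0.0],
    [[0, 0, 0], [0, 0, 0], 0.0]
  ]
}}

```text
time_s: 26.23
eef_pos: [687.5, -177.7, 198.8]
orientation: [0.452, 0.892, -0.0, -0.001]
ft_force: [-0.1, -0.5, -2.4]
grip_width: 0.109
finger_force: 59.3
```

Run:
```python
from h import *
st(); rel(688,-178,57); m,im=snap("wrist","w15"); h=im.astype(int)
k=((h[:,:,2]-h[:,:,0]>35)&(h[:,:,2]>120)).astype(np.uint8); k=cv2.morphologyEx(k,cv2.MORPH_OPEN,np.ones((5,5)))
n,l,S,_=cv2.connectedComponentsWithStats(k)
for i in range(1,n):
    if S[i,4]>1500: print(S[i],quad(l==i,m,24)[:3])
```

```text
t 26.23 [ 687.5 -177.7  198.8] q [-0.37  0.6   0.38  1.35 -0.    0.57] F [-0.1 -0.5 -2.4] g 0.109 59.290475249290466
shift [-0.0007  0.0003  0.1418] phi 36.3 tilt [-0.0011  0.0004]
[   54     0    92   236 10908] (array([ 462.6, -216.3]), np.float32(132.5), array([ 78.3, 243.7]))
[ 555  136   37   87 2288] (array([8.644e+02, 2.000e-01]), np.float32(137.6), array([46.4, 83.1]))
[  177   156   193   113 15927] (array([ 655.9, -201.9]), np.float32(37.2), array([ 98. , 163.5]))
[  25  353   89   64 3273] (array([ 549.7, -562. ]), np.float32(57.6), array([103.7, 164.5]))
```

>>> {"api": "play_rows", "payload": {
  "motion": [
    [[0, 0, 0.03], [0, 0, 0], 0.0],
    [[0, 0, 0.04], [0, 0, 0], 0.0],
    [[0, 0, 0.035], [0, 0, 0], 0.0],
    [[0, 0, 0.02], [0, 0, 0], 0.0],
    [[0, 0, 0.005], [0, 0, 0], 0.0]
  ]
}}

```text
time_s: 26.7
eef_pos: [684.4, -176.5, 63.7]
orientation: [0.452, 0.892, -0.0, -0.005]
ft_force: [-1.1, 1.0, -2.0]
grip_width: 0.105
finger_force: 59.2
```

>>> {"api": "play_rows", "payload": {
  "motion": [
    [[0, 0, 0], [0, 0, 0], 0.0],
    [[0, 0, 0.006], [0, 0, 0], 0.0],
    [[0, 0, 0.003], [0, 0, 0], 0.0],
    [[0, 0, 0], [0, 0, 0], 0.0],
    [[0, 0, 0], [0, 0, 0], 0.0]
  ]
}}

```text
time_s: 27.12
eef_pos: [688.6, -178.1, 61.8]
orientation: [0.453, 0.892, 0.0, 0.001]
ft_force: [-0.3, -1.0, -1.7]
grip_width: 0.106
finger_force: 59.2
```

>>> {"api": "play_rows", "payload": {
  "motion": [
    [[0, 0, 0.003], [0, 0, 0], 0.0],
    [[0, 0, 0], [0, 0, 0], 0.0],
    [[0, 0, 0.001], [0, 0, 0], 0.0],
    [[0, 0, 0], [0, 0, 0], 0.0]
  ]
}}

```text
time_s: 27.45
eef_pos: [688.1, -177.9, 56.6]
orientation: [0.453, 0.892, 0.0, 0.0]
ft_force: [1.4, -0.9, -1.5]
grip_width: 0.104
finger_force: 59.3
```

>>> {"api": "play_rows", "payload": {
  "motion": [
    [[0, 0, 0.001], [0, 0, 0], 0.0],
    [[0, 0, 0], [0, 0, 0], 0.0],
    [[0, 0, 0], [0, 0, 0], 0.0]
  ]
}}

```text
time_s: 27.7
eef_pos: [688.1, -177.8, 56.6]
orientation: [0.453, 0.892, 0.0, 0.001]
ft_force: [-2.1, 0.9, 6.0]
grip_width: 0.105
finger_force: 60.2
```

>>> {"api": "play_rows", "payload": {
  "motion": [
    [[0, 0, 0], [0, 0, 0], 0.03],
    [[0, 0, 0], [0, 0, 0], 0.03],
    [[0, 0, 0], [0, 0, 0], 0.03],
    [[0, 0, -0.01], [0, 0, 0], 0.03],
    [[0, 0, -0.035], [0, 0, 0], 0.03]
  ]
}}

```text
time_s: 28.12
eef_pos: [684.1, -176.5, 94.5]
orientation: [0.453, 0.892, -0.001, -0.006]
ft_force: [-0.3, 0.2, -1.2]
grip_width: 0.35
finger_force: 0.0
```

>>> {"api": "play_rows", "payload": {
  "motion": [
    [[0, 0, -0.04], [0, 0, 0], 0.03],
    [[0, 0, -0.04], [0, 0, -0.12], 0.03],
    [[0, 0, -0.025], [0, 0, -0.12], 0.03],
    [[0, 0, 0], [0, 0, -0.12], 0.03],
    [[0, 0, 0], [0, 0, -0.12], 0.03]
  ]
}}

```text
time_s: 28.53
eef_pos: [689.4, -178.4, 209.7]
orientation: [0.225, 0.974, -0.0, 0.003]
ft_force: [0.5, 0.7, -0.7]
grip_width: 0.351
finger_force: 0.0
```

>>> {"api": "play_rows", "payload": {
  "motion": [
    [[0, 0, 0], [0, 0, -0.12], 0.03],
    [[0, 0, 0], [0, 0, -0.12], 0.03],
    [[0, 0, 0], [0, 0, -0.12], 0.03],
    [[0, 0, 0], [0, 0, -0.12], 0.03],
    [[0, 0, 0], [0, 0, -0.12], 0.03]
  ]
}}

```text
time_s: 28.95
eef_pos: [687.9, -177.9, 206.1]
orientation: [-0.073, 0.997, -0.0, 0.0]
ft_force: [-0.7, 0.3, -0.7]
grip_width: 0.351
finger_force: 0.0
```

>>> {"api": "play_rows", "payload": {
  "motion": [
    [[0, 0, 0], [0, 0, -0.12], 0.03],
    [[0, 0, 0], [0, 0, -0.12], 0.03],
    [[0, 0, 0], [0, 0, -0.12], 0.03],
    [[0, 0, 0], [0, 0, -0.12], 0.03],
    [[0, 0, 0], [0, 0, -0.06], 0.03]
  ]
}}

```text
time_s: 29.37
eef_pos: [687.9, -177.9, 206.0]
orientation: [-0.336, 0.942, -0.0, 0.0]
ft_force: [-0.5, -1.1, -0.4]
grip_width: 0.348
finger_force: 0.0
```

>>> {"api": "play_rows", "payload": {
  "motion": [
    [[0.002, 0.0376, 0], [0, 0, 0], 0.03],
    [[0.002, 0.0376, 0], [0, 0, 0], 0.03],
    [[0.002, 0.0376, 0], [0, 0, 0], 0.03],
    [[0.002, 0.0376, 0], [0, 0, 0], 0.03],
    [[0.002, 0.0376, 0], [0, 0, 0], 0.03]
  ]
}}

```text
time_s: 29.78
eef_pos: [560.6, -36.9, 205.9]
orientation: [-0.333, 0.943, -0.0, 0.0]
ft_force: [-0.1, 1.4, -0.1]
grip_width: 0.348
finger_force: 0.0
```

>>> {"api": "play_rows", "payload": {
  "motion": [
    [[0.002, 0.0376, 0], [0, 0, 0], 0.03],
    [[0, 0, 0], [0, 0, 0], 0.03],
    [[0, 0, 0], [0, 0, 0], 0.03],
    [[0, 0, 0], [0, 0, 0], 0.03]
  ]
}}

```text
time_s: 30.12
eef_pos: [537.4, -10.1, 206.4]
orientation: [-0.334, 0.943, -0.001, 0.001]
ft_force: [-0.8, -1.3, -0.6]
grip_width: 0.353
finger_force: 0.0
```

Run:
```python
from h import *
st(); m,im=snap("wrist","w16"); fins(m,im,82,(200,60,560,240)); rel(463.5,12,125)
```

```text
t 30.12 [537.4 -10.1 206.4] q [-0.17  0.26 -0.14  1.18 -0.   -0.85] F [-0.8 -1.3 -0.6] g 0.353 0.0
(array([441.3, -70.4]), np.float32(130.2), array([15.8, 40.6])) [ 311   60   62   24 1045]
(array([391.3,  70.2]), np.float32(42.5), array([  2.6, 134.4])) [520  65  10 175 353]
(array([ 497., -112.]), np.float32(106.7), array([36.2, 45.8])) [ 208   71   73   58 1921]
(array([463. ,  11.8]), np.float32(41.6), array([18.1, 39.8])) [ 400  145   26   57 1278]
(array([410.2, 119.5]), np.float32(131.0), array([12.6, 27.3])) [533 206  27  16 245]
(array([421.8, 132.3]), np.float32(128.9), array([ 8.7, 30.4])) [531 229  29  11 221]
shift [0.0437 0.0644 0.081 ] phi 129.0 tilt [ 0.0022 -0.0006]
```

>>> {"api": "play_rows", "payload": {
  "motion": [
    [[0.0218, 0.0322, 0], [0, 0, 0], 0.03],
    [[0.0218, 0.0322, 0.02], [0, 0, 0], 0.03],
    [[0, 0, 0.035], [0, 0, 0], 0.03],
    [[0, 0, 0.025], [0, 0, 0], 0.03],
    [[0, 0, 0], [0, 0, 0], 0.03]
  ]
}}

```text
time_s: 30.58
eef_pos: [461.5, 11.7, 122.3]
orientation: [-0.333, 0.943, 0.002, -0.003]
ft_force: [-1.6, -0.0, 0.3]
grip_width: 0.352
finger_force: 0.0
```

>>> {"api": "play_rows", "payload": {
  "motion": [
    [[0, 0, 0], [0, 0, 0], 0.03],
    [[0, 0, 0], [0, 0, 0], 0.03],
    [[0, 0, 0], [0, 0, 0], 0.03],
    [[0, 0, 0], [0, 0, 0], 0.03]
  ]
}}

```text
time_s: 30.92
eef_pos: [465.8, 11.6, 127.8]
orientation: [-0.333, 0.943, -0.001, 0.001]
ft_force: [0.7, 0.1, 0.1]
grip_width: 0.35
finger_force: 0.0
```

Run:
```python
from h import *
st(); rel(463.3,12,90); m,im=snap("wrist","w17")
a=np.radians(39); P=[[463.3-17*np.cos(a),12-17*np.sin(a),z] for z in (64,100)]+[[463.3,12,100]]; print(proj(m,P))
for r in (250,260,270,280): print(r,im[r,280:360:3].max(1).tolist())
print(im[220:300:3,322].max(1).tolist())
```

```text
t 30.92 [465.8  11.6 127.8] q [-0.15  0.18 -0.44  0.95 -0.   -0.83] F [0.7 0.1 0.1] g 0.350 0.0
shift [0.0018 0.0019 0.0378] phi 128.9 tilt [ 0.0029 -0.0005]
[[324.2656476  235.81070782]
 [325.13916807 261.492184  ]
 [324.90165384 295.02118975]]
250 [229, 178, 236, 236, 236, 234, 235, 236, 236, 236, 229, 76, 63, 62, 61, 62, 62, 61, 62, 77, 142, 142, 141, 148, 202, 235, 235]
260 [237, 216, 236, 237, 237, 235, 236, 235, 236, 235, 171, 79, 64, 64, 63, 63, 62, 63, 63, 101, 234, 235, 235, 236, 236, 235, 236]
270 [237, 212, 235, 237, 237, 235, 235, 236, 236, 236, 208, 88, 66, 68, 70, 70, 65, 64, 64, 101, 234, 235, 235, 236, 236, 236, 235]
280 [237, 217, 234, 236, 237, 235, 235, 235, 236, 236, 236, 139, 66, 67, 69, 70, 72, 70, 66, 124, 236, 235, 235, 236, 236, 235, 235]
[145, 145, 146, 145, 105, 59, 60, 59, 60, 61, 61, 62, 63, 64, 64, 65, 67, 70, 69, 69, 69, 69, 68, 68, 67, 67, 66]
```

>>> {"api": "play_rows", "payload": {
  "motion": [
    [[0.0015, 0.0017, 0.015], [0, 0, 0], 0.03],
    [[0, 0, 0.015], [0, 0, 0], 0.03],
    [[0, 0, 0.006], [0, 0, 0], 0.03],
    [[0, 0, 0], [0, 0, 0], 0.03],
    [[0, 0, 0], [0, 0, 0], 0.0]
  ]
}}

```text
time_s: 31.38
eef_pos: [462.0, 12.5, 90.7]
orientation: [-0.334, 0.943, -0.0, 0.0]
ft_force: [-0.1, 0.4, -0.3]
grip_width: 0.222
finger_force: 0.0
```

>>> {"api": "play_rows", "payload": {
  "motion": [
    [[0, 0, 0], [0, 0, 0], 0.0],
    [[0, 0, 0], [0, 0, 0], 0.0],
    [[0, 0, 0], [0, 0, 0], 0.0],
    [[0, 0, 0], [0, 0, 0], 0.0],
    [[0, 0, 0], [0, 0, 0], 0.0]
  ]
}}

```text
time_s: 31.8
eef_pos: [462.6, 12.4, 91.2]
orientation: [-0.334, 0.943, -0.0, 0.001]
ft_force: [1.2, 0.2, 5.7]
grip_width: 0.106
finger_force: 60.4
```

>>> {"api": "play_rows", "payload": {
  "motion": [
    [[0, 0, -0.01], [0, 0, 0], 0.0],
    [[0, 0, -0.025], [0, 0, 0], 0.0],
    [[0, 0, -0.035], [0, 0, 0], 0.0],
    [[0, 0, -0.035], [0, 0, 0], 0.0],
    [[0, 0, -0.005], [0, 0, 0], 0.0]
  ]
}}

```text
time_s: 32.22
eef_pos: [464.4, 12.2, 205.6]
orientation: [-0.334, 0.943, -0.002, 0.004]
ft_force: [1.4, 0.5, -1.2]
grip_width: 0.103
finger_force: 59.5
```

>>> {"api": "play_rows", "payload": {
  "motion": [
    [[0.003, -0.0358, 0], [0, 0, 0], 0.0],
    [[0.003, -0.0358, 0], [0, 0, 0], 0.0],
    [[0.003, -0.0358, 0], [0, 0, 0], 0.0],
    [[0.003, -0.0358, 0], [0, 0, 0], 0.0],
    [[0.003, -0.0358, 0], [0, 0, 0], 0.0]
  ]
}}

```text
time_s: 32.63
eef_pos: [563.0, -137.3, 199.4]
orientation: [-0.334, 0.943, 0.0, -0.0]
ft_force: [-0.3, -0.6, -1.9]
grip_width: 0.102
finger_force: 59.4
```

>>> {"api": "play_rows", "payload": {
  "motion": [
    [[0.003, -0.0358, 0], [0, 0, 0], 0.0],
    [[0.003, -0.0358, 0], [0, 0, 0], 0.0],
    [[0.003, -0.0358, 0], [0, 0, 0], 0.0],
    [[0, 0, 0], [0, 0, 0.12], 0.0],
    [[0, 0, 0], [0, 0, 0.12], 0.0]
  ]
}}

```text
time_s: 33.05
eef_pos: [623.5, -227.4, 197.5]
orientation: [-0.214, 0.977, 0.001, -0.001]
ft_force: [-0.4, 1.0, -1.8]
grip_width: 0.106
finger_force: 59.5
```

>>> {"api": "play_rows", "payload": {
  "motion": [
    [[0, 0, 0], [0, 0, 0.12], 0.0],
    [[0, 0, 0], [0, 0, 0.12], 0.0],
    [[0, 0, 0], [0, 0, 0.12], 0.0],
    [[0, 0, 0], [0, 0, 0.12], 0.0],
    [[0, 0, 0], [0, 0, 0.12], 0.0]
  ]
}}

```text
time_s: 33.47
eef_pos: [622.8, -225.1, 198.9]
orientation: [0.083, 0.997, 0.0, -0.001]
ft_force: [0.0, -0.7, -1.7]
grip_width: 0.105
finger_force: 59.5
```

>>> {"api": "play_rows", "payload": {
  "motion": [
    [[0, 0, 0], [0, 0, 0.12], 0.0],
    [[0, 0, 0], [0, 0, 0.12], 0.0],
    [[0, 0, 0], [0, 0, 0.12], 0.0],
    [[0, 0, 0], [0, 0, 0.12], 0.0],
    [[0, 0, 0], [0, 0, 0.12], 0.0]
  ]
}}

```text
time_s: 33.88
eef_pos: [622.8, -225.0, 199.0]
orientation: [0.374, 0.928, 0.0, -0.001]
ft_force: [0.6, 0.2, -0.4]
grip_width: 0.104
finger_force: 59.5
```

>>> {"api": "play_rows", "payload": {
  "motion": [
    [[0, 0, 0], [0, 0, 0.12], 0.0],
    [[0, 0, 0], [0, 0, 0.06], 0.0],
    [[0, 0, 0], [0, 0, 0], 0.0],
    [[0, 0, 0], [0, 0, 0], 0.0]
  ]
}}

```text
time_s: 34.22
eef_pos: [622.9, -225.1, 199.3]
orientation: [0.452, 0.892, 0.0, -0.001]
ft_force: [-0.7, -0.3, -1.6]
grip_width: 0.106
finger_force: 59.5
```

Run:
```python
from h import *
st(); rel(624,-226,57); m,im=snap("wrist","w18"); p=proj(m,[[688,-178,48]])[0].astype(int); print(p)
fins(m,im,48,(p[0]-50,p[1]-50,p[0]+50,p[1]+50)); fins(m,im,170,(290,200,350,340))
```

```text
t 34.22 [ 622.9 -225.1  199.3] q [-0.47  0.5   0.21  1.28  0.    0.47] F [-0.7 -0.3 -1.6] g 0.106 59.529240131378174
shift [-0.0016  0.0004  0.1423] phi 36.3 tilt [-0.0012  0.0006]
[420 222]
(array([ 687.9, -179.1]), np.float32(126.2), array([19.1, 43.5])) [ 407  197   25   53 1007]
(array([ 625.8, -229.3]), np.float32(126.3), array([29.4, 41.1])) [ 290  264   60   76 2613]
```

First cured pallet stands at (688,-179). Lower the second.

>>> {"api": "play_rows", "payload": {
  "motion": [
    [[-0.001, 0, 0.03], [0, 0, 0], 0.0],
    [[0, 0, 0.04], [0, 0, 0], 0.0],
    [[0, 0, 0.035], [0, 0, 0], 0.0],
    [[0, 0, 0.02], [0, 0, 0], 0.0],
    [[0, 0, 0.005], [0, 0, 0], 0.0]
  ]
}}

```text
time_s: 34.68
eef_pos: [620.6, -224.4, 64.9]
orientation: [0.452, 0.892, 0.0, -0.004]
ft_force: [-0.6, 0.1, -1.3]
grip_width: 0.106
finger_force: 59.5
```

>>> {"api": "play_rows", "payload": {
  "motion": [
    [[0, 0, 0], [0, 0, 0], 0.0],
    [[0, 0, 0.006], [0, 0, 0], 0.0],
    [[0, 0, 0.003], [0, 0, 0], 0.0],
    [[0, 0, 0], [0, 0, 0], 0.0],
    [[0, 0, 0], [0, 0, 0], 0.0]
  ]
}}

```text
time_s: 35.1
eef_pos: [624.6, -226.4, 62.6]
orientation: [0.453, 0.892, 0.0, 0.001]
ft_force: [0.1, 0.4, -0.6]
grip_width: 0.103
finger_force: 59.5
```

>>> {"api": "play_rows", "payload": {
  "motion": [
    [[0, 0, 0.002], [0, 0, 0], 0.0],
    [[0, 0, 0], [0, 0, 0], 0.0],
    [[0, 0, 0], [0, 0, 0], 0.0]
  ]
}}

```text
time_s: 35.35
eef_pos: [623.9, -226.1, 59.7]
orientation: [0.453, 0.892, -0.0, 0.0]
ft_force: [0.1, -0.2, -0.8]
grip_width: 0.105
finger_force: 59.5
```

>>> {"api": "play_rows", "payload": {
  "motion": [
    [[0, 0, 0.0015], [0, 0, 0], 0.0],
    [[0, 0, 0], [0, 0, 0], 0.0],
    [[0, 0, 0], [0, 0, 0], 0.0]
  ]
}}

```text
time_s: 35.6
eef_pos: [623.7, -226.0, 57.7]
orientation: [0.453, 0.892, 0.0, -0.0]
ft_force: [0.1, 1.4, -1.2]
grip_width: 0.109
finger_force: 59.5
```

>>> {"api": "play_rows", "payload": {
  "motion": [
    [[0, 0, 0.001], [0, 0, 0], 0.0],
    [[0, 0, 0], [0, 0, 0], 0.0],
    [[0, 0, 0], [0, 0, 0], 0.0]
  ]
}}

```text
time_s: 35.85
eef_pos: [623.9, -226.1, 57.2]
orientation: [0.453, 0.892, 0.0, 0.0]
ft_force: [-1.5, -0.3, 3.0]
grip_width: 0.106
finger_force: 59.9
```

>>> {"api": "play_rows", "payload": {
  "motion": [
    [[0, 0, 0], [0, 0, 0], 0.03],
    [[0, 0, 0], [0, 0, 0], 0.03],
    [[0, 0, 0], [0, 0, 0], 0.03],
    [[0, 0, -0.01], [0, 0, 0], 0.03],
    [[0, 0, -0.035], [0, 0, 0], 0.03]
  ]
}}

```text
time_s: 36.27
eef_pos: [620.2, -224.3, 96.7]
orientation: [0.453, 0.892, -0.0, -0.005]
ft_force: [0.6, -0.1, -0.8]
grip_width: 0.354
finger_force: 0.0
```

>>> {"api": "play_rows", "payload": {
  "motion": [
    [[0, 0, -0.04], [0, 0, 0], 0.03],
    [[0, 0, -0.04], [0, 0, 0], 0.03],
    [[-0.02, 0, -0.04], [0, 0, 0], 0.03],
    [[-0.03, 0, 0], [0, 0, 0], 0.03],
    [[-0.03, 0, 0], [0, 0, 0], 0.03]
  ]
}}

```text
time_s: 36.68
eef_pos: [672.2, -290.3, 225.5]
orientation: [0.452, 0.892, -0.0, 0.005]
ft_force: [0.1, -0.2, -0.0]
grip_width: 0.349
finger_force: 0.0
```

>>> {"api": "play_rows", "payload": {
  "motion": [
    [[0, 0, 0], [0, 0, 0], 0.03],
    [[0, 0, 0], [0, 0, 0], 0.03],
    [[0, 0, 0], [0, 0, 0], 0.03]
  ]
}}

```text
time_s: 36.93
eef_pos: [669.7, -289.2, 218.7]
orientation: [0.453, 0.892, 0.0, -0.001]
ft_force: [-0.8, -0.1, -0.0]
grip_width: 0.35
finger_force: 0.0
```

Run:
```python
from h import *
st(); m,im=snap("wrist","w19"); h=im.astype(int)
for x,y in((688,-178),(624,-226)):
    p=proj(m,[[x,y,45]])[0].astype(int); b=(p[0]-32,p[1]-38,p[0]+32,p[1]+38); print(p); fins(m,im,48,b)
    k=np.zeros(im.shape[:2],np.uint8); sl=np.s_[p[1]-60:p[1]+60,p[0]-55:p[0]+55]
    w=((h.min(2)>115)&(h.max(2)-h.min(2)<28))|(h.max(2)<80); k[sl]=w[sl]; k=cv2.morphologyEx(k,cv2.MORPH_CLOSE,np.ones((7,7))); k=cv2.morphologyEx(k,cv2.MORPH_OPEN,np.ones((7,7)))
    print("plate",quad(k,m,30)[:3])
ms,si=snap("side","s19")
# knob height check in the side view: dark knob near its home place
p=proj(ms,[[592,-51.5,97]])[0]; q=proj(ms,[[592,-51.5,111]])[0]; print(p,q); x,y=p.astype(int)
print(si[y-22:y+24:2,x].max(1).tolist())
p0=proj(ms,[[467,101,97]])[0]; s0=cv2.imread("pics/side0.png"); x,y=p0.astype(int); print(p0,s0[y-22:y+24:2,x].max(1).tolist())
```

```text
t 36.93 [ 669.7 -289.2  218.7] q [-0.52  0.65  0.5   1.43  0.    0.42] F [-0.8 -0.1 -0. ] g 0.350 0.0
[418 121]
(array([ 687.9, -179.5]), np.float32(125.6), array([18.2, 35.6])) [407 101  23  44 927]
plate (array([ 688.3, -179.3]), np.float32(126.3), array([48.2, 65.8]))
[320 119]
(array([ 624.4, -227.9]), np.float32(126.2), array([11.1, 35.2])) [312 100  15  45 661]
plate (array([ 624.7, -227.9]), np.float32(126.0), array([48.1, 65. ]))
[344.00302083 259.85418814] [344.31852352 252.83145462]
[156, 144, 161, 158, 157, 157, 157, 167, 27, 42, 45, 30, 32, 28, 26, 23, 152, 142, 126, 153, 149, 149, 145]
[271.40273539 218.67533817] [156, 153, 147, 141, 137, 138, 142, 147, 160, 37, 47, 35, 31, 28, 22, 96, 149, 143, 147, 145, 144, 149, 155]
```

```bash
python3 -c "
from bench import arm
print(arm.finish_job())"
```

```text
the job is handed in; nothing more can be done
None
```

The changeover is done and handed in at about 37 s: the one waiting pallet is under the lamp, the table is turned and locked with the plunger home, the lamp is back on, and both cured pallets stand flat on the soldering board.

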